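Fix the loose crank of the nut mill

ROBOT

A 6-joint arm with a two-finger parallel gripper is mounted at the origin on the work surface. World frame = base frame: x ahead of the robot, y to its left, z up, the work surface at z = 0. Lengths are in mm, angles in rad, forces in N, time in s.
With the tool pointing down it reaches from about 400 to 925 mm from the base axis. Payload 12.5 kg.
Tool frame: the origin (TCP) lies on the mounting face of the last link; the fingertips stand 190 mm ahead of it and the grasp point (between the pads) lies 171 mm ahead of it; x points along the fingers, y is the direction in which the jaws open and shut, and the axes are right-handed (so a half turn about x gives the same grasp; the last joint's range is limited). The gripper opens to 95 mm and grips with 3 to 60 N. Pads are 20 mm wide; open, the fingers measure 119 mm over their backs; the gripper's body (75 mm by 180 mm) begins 59 mm behind the grasp point.
Start: joints at [-1.421, 0.491, 1.559, -0, 1.092, -0.106], TCP at [158.157, -604.658, 404.761] pointing down, gripper open.
Joint ranges: [-3.1, 3.1], [-0.84, 2.19], [0.05, 2.79], [-1.13, 4.28], [0.06, 2.93], [-2.69, 2.69]. Speed limits (rad/s): [2.22, 2.22, 2.79, 3.14, 3.14, 3.14].

INTERFACE

Orientations are given as [roll, pitch, yaw] about the fixed x, y, z axes, in that order (R = Rz(yaw) Ry(pitch) Rx(roll)).
In Python, from cell import env, eyes gives the robot as it stands. The module is installed in compiled form; this text tells all that it offers.
- The arm moves only by the tool jog_arm, never from a script. Its argument "deltas" is one flat list of numbers, 7 for each row, row after row: the shift along the tool's x, y, z in mm, then the turn, a rotation vector about the tool's x, y, z in rad, then the opening, from 0 (shut) to 1 (fully open). A call has 1 to 10 rows; each row shifts and turns the pose as measured when the row begins, along the tool's axes as they then stand; what a row does not reach is not made up. A row lasts 1/8 s, in which the tool goes at most 62.5 mm and 10.7 degrees, less where a joint would pass 70% of its speed; a pose out of reach is approached as far as the arm can. A call is refused whole if a number of a shift passes 62.5 or a number of a turn 0.188, either way. A call with a gripper value outside its range is refused whole. The fingers move at their own pace and stop on an object; the grip force is fixed at half the most. Time passes only in rows, so rows that do not move let the fingers close. It gives the time, the measured TCP pose, the force and the opening at its end, in the units of the state.
- env.state(): the state, without advancing time (a new reading comes with each control period).
- eyes.read_camera(name): name is "scene" or "top" or "wrist"; returns a dict with "image" (400x640x3 uint8, red, green, blue), "fovy" (degrees; the focal length in pixels is half the picture's height over the tangent of half this angle, whatever the lens; pixels are square), "cx", "cy" (the principal point, pixels), "world_from_camera" (4x4, takes a point from camera to world coordinates). Camera axes: x right, y up, looking along -z (the intrinsics and any distortion apply to the point x, -y, -z); pixel columns grow to the right and rows downward; lengths in mm; the calibration is good to about 2 mm. A picture is of the moment at which its call begins. There is no depth.
- env.job_done(): hands the job in, once; it reports no verdict.
The state is a dict: "t": time; "joints": joint angles; "qvel": joint speeds; "tau": joint torques, N m; "eef_pos": TCP position; "tcp_rot": TCP orientation; "ft_force": force on the tool from outside, world axes, zero at the start; "moment": the same for the moment, N m; "opening": opening from 0.0 (shut) to 1.0 (fully open).
Only numpy, scipy, OpenCV 4.12 (cv2) and the standard library are available. Lean on these libraries where they do the work, as an engineer would, in place of code of your own. Each camera call takes 0.05 s, during which the arm holds its last target.

TASK

The crank of the nut mill has come loose on its shaft. Push the crank round until the set screw in its hub squarely faces the flat on the shaft, then press the screw's lever down until it stops tight, and leave it so. Leave the jars, the cup and the other loose things on the counter where they stand.

Things in the scene. Friction and masses are not known exactly. Their poses are not given: they have to be found in the camera images.
- shaft_top (a point): Centre of the top end of the mill's upright, fixed, bright metal shaft, 197 mm above the counter: 32 mm in diameter, with one flat cut along its whole visible length, so that from above it is a D. The flat lies 9 mm from the shaft's axis and looks along this point's +x axis (level); z is up. The grey mill below (150 mm square, neck up to 124 mm) is bolted down.
- set_screw (a point): Point on the set screw's axis where its lever crosses it, 58 mm from the shaft's axis, 146 mm up. The steel screw sticks out level, along this point's +x, from the dark hub (56 mm diameter, 130 to 162 mm up) that turns about the shaft; its head (20 mm diameter) ends 64 mm from the shaft's axis. It faces the flat when it lies from the shaft's axis in the direction of shaft_top's +x.
- crank_knob (a point): Point on the axis of the crank's upright wooden knob, 176 mm above the counter: knob 24 mm in diameter, 151 to 201 mm up, on the end of the dark flat crank arm (18 mm wide, 142 to 150 mm up), 100 mm from the shaft's axis, exactly opposite the set screw. Pushed sideways (about 3 N) it turns hub and screw about the shaft, and stays where it is left.
- lever_ball (a point): Centre of the black ball, 16 mm in diameter, on the end of the set screw's lever: a steel bar 9 mm thick, 48 mm from the screw's axis to the ball's centre, turning in the upright plane across the screw. While loose it slants up at about 45 degrees, to the right as seen facing the screw's outer end (+y side of set_screw). Pressing it down tightens.
- crank (a joint): Turn of the crank about the upright shaft, rad, growing anticlockwise seen from above, stops at -1 and 7.3. The flat is cut differently each time, so this value alone does not tell when the screw faces it: that is somewhere between -0.5 and 0.5, or a full turn more. Either way round leads there.
- lever (a joint): Turn of the set screw by its lever, rad: 0 = 45 degrees above level, loose; 0.79 = level; it stops at about 1.1 (18 degrees below level) with the screw's point tight on the flat. Pressing takes 2 to 5 N; it stays where it is left. While the screw does not face the flat, its point meets the round of the shaft and the lever blocks at about 0.15.
- jar_near_mid (a point): Bystander: middle (45 mm up) of a spice jar with steel cap, 48 mm in diameter, 90 mm tall, beside the mill.
- jar_left_mid (a point): Bystander: middle of a like jar, to the left of the mill.
- jar_right_mid (a point): Bystander: middle of a like jar, to the right of the mill.
- cup: Bystander: white tasting cup, 64 mm across, 55 mm tall, origin under its centre, on the left of the mill.
- scoop: Bystander: steel scoop lying on the right, about 200 mm long, 36 mm tall; origin in its middle, at the foot of the handle, x towards its mouth.
- driver: Bystander: screwdriver lying on the left near the robot, about 200 mm long.
- tall_bottle: Bystander: bottle 60 mm in diameter, 170 mm tall, on the far right; origin under its centre.

How it is judged:
By the outcome, as a careful person would: the job done as asked, in the order asked, and still so for the second after the job is handed in, with the robot touching nothing.
It also fails if it takes over 56 s, if anything falls off the work surface, if the arm or the gripper's body presses on something with over 40 N, if the wrist force passes 120 N, or if a joint passes its speed limit or range.

## Working session

There is one attempt and no reset: what is moved stays moved. The work goes in short steps, Python scripts to look and compute and a tool call to move; the robot and the scene stay as the last step left them, time stands still between calls to the robot, and variables do not carry over. Pictures are saved under pics/ and viewed, and the job is handed in when it is done.

Besides the shell and the picture viewer there is one more tool, called after ">>>" as a command line: name --argument value ..., lists and objects as JSON in quotes. jog_arm: Moves the arm, as the interface text tells. Its arguments: {"type":"object","properties":{"deltas":{"type":"array","items":{"type":"number"}}},"required":["deltas"]}

```bash
mkdir -p pics; cat > h.py <<'E'
import numpy as np, cv2
from cell import env, eyes
def snap(name,fn):
    d=eyes.read_camera(name); cv2.imwrite('pics/'+fn+'.png',d['image'][:,:,::-1]); np.savez('pics/'+fn+'.npz',**{k:np.array(v) for k,v in d.items()}); return d
E
python3 - <<'E'
from h import *
for n in ['scene','top','wrist']:
    d=snap(n,n+'0'); print(n,{k:v for k,v in d.items() if k!='image'})
print(env.state())
E
```

```text
scene {'fovy': 44.97016179323671, 'cx': 320.6104624270405, 'cy': 201.52565071267708, 'world_from_camera': array([[-8.54374447e-01, -3.14350666e-01,  4.13797007e-01,
         1.10212663e+03],
       [ 5.19326111e-01, -5.44946121e-01,  6.58281183e-01,
         8.36341537e+02],
       [ 1.85659455e-02,  7.77314212e-01,  6.28838550e-01,
         9.76321991e+02],
       [ 0.00000000e+00,  0.00000000e+00,  0.00000000e+00,
         1.00000000e+00]])}
top {'fovy': 47.29032094215873, 'cx': 320.06693094263034, 'cy': 197.22478124729813, 'world_from_camera': array([[-4.54398176e-02,  9.78866315e-01, -1.99388970e-01,
         2.63536449e+02],
       [-9.98966028e-01, -4.42360743e-02,  1.04902043e-02,
        -3.96899076e+01],
       [ 1.44832235e-03,  1.99659480e-01,  9.79864273e-01,
         1.60689903e+03],
       [ 0.00000000e+00,  0.00000000e+00,  0.00000000e+00,
         1.00000000e+00]])}
wrist {'fovy': 71.44056025145564, 'cx': 316.79938606402783, 'cy': 197.23796096289254, 'world_from_camera': array([[ 2.53384943e-01,  9.32732435e-01,  2.56527340e-01,
         2.31905989e+02],
       [-9.67
[... 183 characters left out ...]
0.00000000e+00,  0.00000000e+00,
         1.00000000e+00]])}
{'t': 0.15, 'joints': array([-1.42058386e+00,  4.91421660e-01,  1.55931662e+00, -8.96463612e-06,
        1.09167667e+00, -1.05607335e-01]), 'qvel': array([ 0.00031399, -0.00071972, -0.00234725, -0.0030554 ,  0.0006673 ,
        0.0005604 ]), 'tau': array([ 3.06878741e-03, -6.12894702e+01, -2.58278275e+01,  6.93257782e-02,
        4.73044894e-02, -7.11878010e-05]), 'eef_pos': array([ 158.16323683, -604.63707954,  404.29310077]), 'tcp_rot': array([-1.66673368,  1.56997399,  1.73068291]), 'ft_force': array([-0.19094603,  0.9071793 , -0.5464099 ]), 'moment': array([ 0.05324669, -0.01721773,  0.00910015]), 'opening': 1.0017122683461734}
```

View pics/scene0.png

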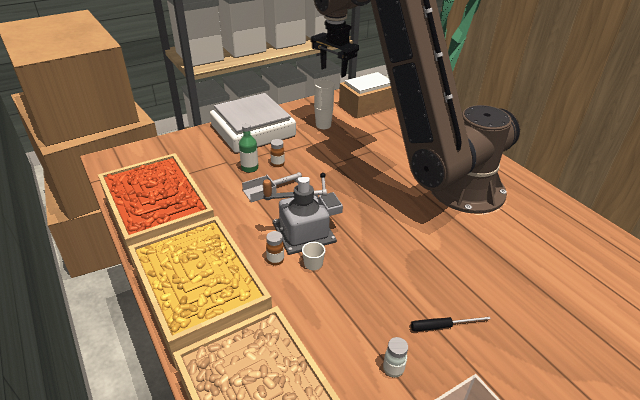

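View pics/top0.png

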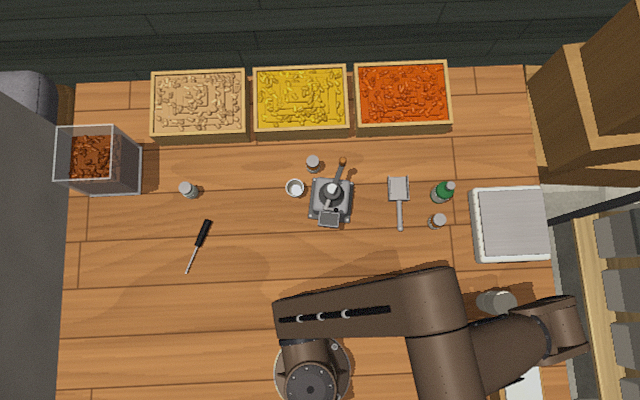

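View pics/wrist0.png

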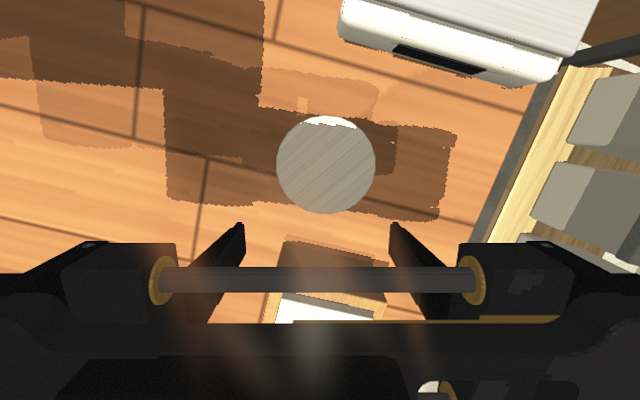

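The scene view shows the mill at about (305,215), with the shaft top at (303,185). In the top view the shaft is near (333,187) and the knob near (343,160), and the lever and screw side points down towards the robot. I'll zoom in.

```bash
python3 - <<'E'
import cv2
a=cv2.imread('pics/top0.png')[140:240,270:390]; b=cv2.imread('pics/scene0.png')[160:280,230:360]
cv2.imwrite('pics/topz0.png',cv2.resize(a,None,fx=6,fy=6,interpolation=cv2.INTER_CUBIC)[:600])
cv2.imwrite('pics/scenez0.png',cv2.resize(b,None,fx=5,fy=5,interpolation=cv2.INTER_CUBIC))
E
```

```text
(no output)
```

View pics/topz0.png

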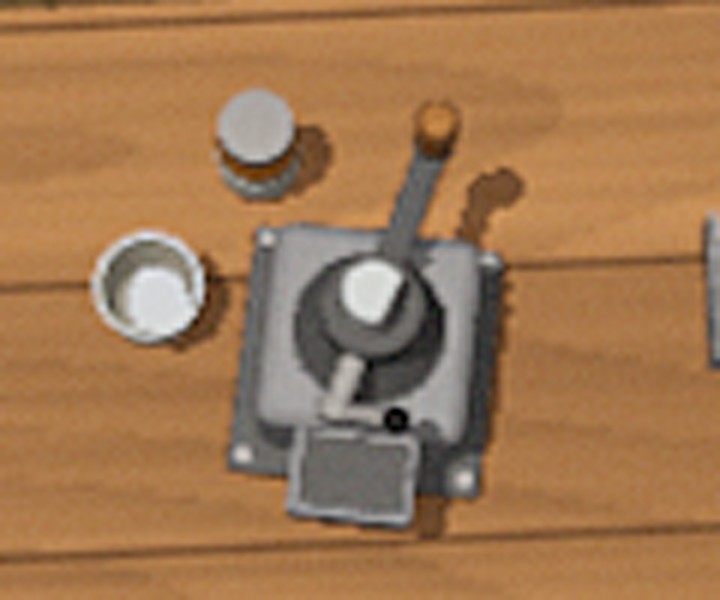

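View pics/scenez0.png

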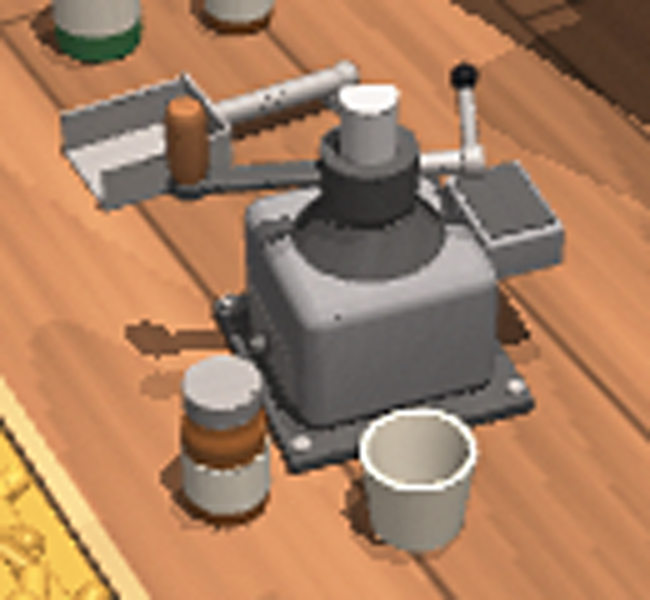

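Top zoom: the shaft's D is centred near zoom (371,291), with its flat towards the lower right. The knob is at (437,122), the screw head at (337,405) and the ball at (397,419). The flat therefore looks roughly to world -120° and the screw points to about 160°, so the crank needs about +80°. Next I'll measure these by casting rays.

```bash
cat >> h.py <<'E'
def load(fn): return dict(np.load('pics/'+fn+'.npz'))
def ray(d,px):
    f=200/np.tan(np.radians(float(d['fovy']))/2); T=d['world_from_camera']
    v=T[:3,:3]@np.array([(px[0]-d['cx'])/f,-(px[1]-d['cy'])/f,-1.]); return T[:3,3],v/np.linalg.norm(v)
def onz(d,px,z):
    o,v=ray(d,px); return (o+v*(z-o[2])/v[2])
def proj(d,p):
    f=200/np.tan(np.radians(float(d['fovy']))/2); T=d['world_from_camera']
    q=T[:3,:3].T@(np.array(p)-T[:3,3]); return np.array([d['cx']+f*q[0]/-q[2], d['cy']-f*q[1]/-q[2]])
def tri(l):
    A=np.zeros((3,3));b=np.zeros(3)
    for d,px in l:
        o,v=ray(d,px);P=np.eye(3)-np.outer(v,v);A+=P;b+=P@o
    return np.linalg.solve(A,b)
E
python3 - <<'E'
from h import *
t=load('top0');s=load('scene0')
zt=lambda x,y:((x+.5)/6-.5+270,(y+.5)/6-.5+140)
zs=lambda x,y:((x+.5)/5-.5+230,(y+.5)/5-.5+160)
print('shaft',onz(t,zt(371,291),197),onz(s,zs(369,98),197),tri([(t,zt(371,291)),(s,zs(369,98))]))
print('knobtop',onz(t,zt(437,122),201),onz(s,zs(184,105),201),tri([(t,zt(437,122)),(s,zs(184,105))]))
print('ball',onz(t,zt(397,419),180),onz(s,zs(463,76),180),tri([(t,zt(397,419)),(s,zs(463,76))]))
print('screw',onz(t,zt(337,405),150),onz(s,zs(475,158),150))
print('flat edge ends',onz(t,zt(405,283),197),onz(t,zt(383,320),197))
print('jar top',onz(t,zt(257,128),90),'cup',onz(t,zt(150,285),55))
E
```

```text
shaft [578.288177   -91.98638639 197.        ] [579.73351352 -85.26307376 197.        ] [577.98489521 -91.23851882 192.98299574]
knobtop [ 667.89294507 -131.58783316  201.        ] [ 671.72056401 -124.46547466  201.        ] [ 669.02377324 -131.65101611  195.56263738]
ball [ 512.23438756 -102.85033836  180.        ] [512.14980436 -97.18501698 180.        ] [ 511.28559309 -101.84316579  177.26689558]
screw [526.59253595 -72.20396064 150.        ] [524.89404582 -62.29368738 150.        ]
flat edge ends [ 581.79776529 -110.12090456  197.        ] [562.39138412 -97.50461891 197.        ]
jar top [700.90113912 -35.40373594  90.        ] cup [619.340447    30.71691755  55.        ]
```

```bash
cat >> h.py <<'E'
from scipy.spatial.transform import Rotation as Ro
def pose():
    s=env.state(); return s['eef_pos'],Ro.from_euler('xyz',s['tcp_rot']),s
def plan(target,yawcam,n=None,vmax=55,wmax=0.17,rows=10):
    """yawcam: direction (deg) of tool's camera side; tool down. prints rows"""
    p,R,s=pose()
    # camera side axis
    x=np.array([0,0,-1.]); c=np.array([np.cos(np.radians(yawcam)),np.sin(np.radians(yawcam)),0])
    z=CS*c; y=np.cross(z,x); Rt=Ro.from_matrix(np.c_[x,y,z])
    w=(Rt*R.inv()).as_rotvec(); dp=np.array(target)-p
    N=n or int(max(np.ceil(np.linalg.norm(dp)/vmax),np.ceil(np.linalg.norm(w)/wmax),1))
    print('N',N,'ang',np.degrees(w).round(1),'dp',dp.round(1))
    for i in range(min(N,rows)):
        Rc=Ro.from_rotvec(w*i/N)*R
        print(np.r_[Rc.inv().apply(dp/N).round(1),Rc.inv().apply(w/N).round(3)].tolist())
def camyaw():
    p,R,s=pose(); v=CS*R.as_matrix()[:,2]; return np.degrees(np.arctan2(v[1],v[0]))
CS=1
E
python3 - <<'E'
from h import *
p,R,s=pose(); print(R.as_matrix().round(3)); t=load('wrist0')['world_from_camera'].astype(float)
print(R.inv().apply(t[:3,3]-p), camyaw(), (R.inv().as_matrix()@t[:3,:3]).round(3))
E
```

```text
[[-0.     0.253 -0.967]
 [ 0.001 -0.967 -0.253]
 [-1.    -0.001 -0.   ]]
[ 18.30151622  -1.30919375 -76.5683362 ] -165.3423696785698 [[-0.     0.265 -0.964]
 [ 1.    -0.    -0.   ]
 [-0.    -0.964 -0.265]]
```

```bash
sed -i 's/^CS=1/CS=-1/' h.py; python3 - <<'E'
from h import *
print(camyaw()); plan([668,-131,425],156)
E
```

```text
14.657630321430188
N 15 ang [-0.000e+00 -1.000e-01  1.413e+02] dp [509.8 473.6  20.7]
[-1.4, -21.9, -40.9, -0.164, -0.0, 0.0]
[-1.4, -15.0, -43.9, -0.164, -0.0, 0.0]
[-1.4, -7.6, -45.8, -0.164, -0.0, 0.0]
[-1.4, 0.0, -46.4, -0.164, -0.0, 0.0]
[-1.4, 7.6, -45.8, -0.164, -0.0, 0.0]
[-1.4, 15.0, -43.9, -0.164, -0.0, 0.0]
[-1.4, 22.0, -40.8, -0.164, -0.0, 0.0]
[-1.4, 28.4, -36.7, -0.164, -0.0, 0.0]
[-1.4, 34.0, -31.6, -0.164, -0.0, 0.0]
[-1.4, 38.7, -25.6, -0.164, -0.0, 0.0]
```

>>> jog_arm --deltas '[-3,-22,-41,-0.164,0,0,0.35,-3,-15,-44,-0.164,0,0,0.35,-3,-7.5,-46,-0.164,0,0,0.35,-2,0,-46,-0.164,0,0,0.35,-2,7.5,-46,-0.164,0,0,0.35,-2,15,-44,-0.164,0,0,0.35,-2,22,-41,-0.164,0,0,0.35,-2,28,-37,-0.164,0,0,0.35]'

```text
t: 1.15
eef_pos: [432.0, -341.4, 422.2]
tcp_rot: [-2.841, 1.567, 1.905]
ft_force: [0.7, -0.8, 0.2]
opening: 0.35
```

```bash
python3 - <<'E'
from h import *
print(camyaw(),pose()[0]); plan([668,-131,425],156)
E
```

```text
91.91945764882963 [ 431.98557013 -341.43968321  422.19219125]
N 7 ang [-0.1 -0.2 64.1] dp [236.  210.4   2.8]
[-0.3, 34.7, -28.9, -0.16, -0.001, -0.0]
[-0.4, 38.9, -23.0, -0.16, -0.001, -0.0]
[-0.4, 42.0, -16.6, -0.16, -0.001, -0.0]
[-0.4, 44.1, -9.7, -0.16, -0.001, -0.0]
[-0.4, 45.1, -2.5, -0.16, -0.001, -0.0]
[-0.4, 44.9, 4.7, -0.16, -0.001, -0.0]
[-0.4, 43.6, 11.8, -0.16, -0.001, -0.0]
```

>>> jog_arm --deltas '[-0.4,35,-29,-0.16,0,0,0.35,-0.4,39,-23,-0.16,0,0,0.35,-0.4,42,-17,-0.16,0,0,0.35,-0.4,44,-10,-0.16,0,0,0.35,-0.4,45,-2.5,-0.16,0,0,0.35,-0.4,45,5,-0.16,0,0,0.35,-0.4,44,12,-0.16,0,0,0.35,0,0,0,0,0,0,0.35]'

```text
t: 2.15
eef_pos: [673.4, -115.4, 423.5]
tcp_rot: [2.645, 1.565, 2.271]
ft_force: [-0.5, 0.3, -0.4]
opening: 0.351
```

```bash
python3 - <<'E'
from h import *
print(camyaw(),pose()[0]); snap('wrist','wrist1')
E
```

```text
158.57383440028704 [ 673.35218136 -115.37468121  423.54736212]
```

View pics/wrist1.png

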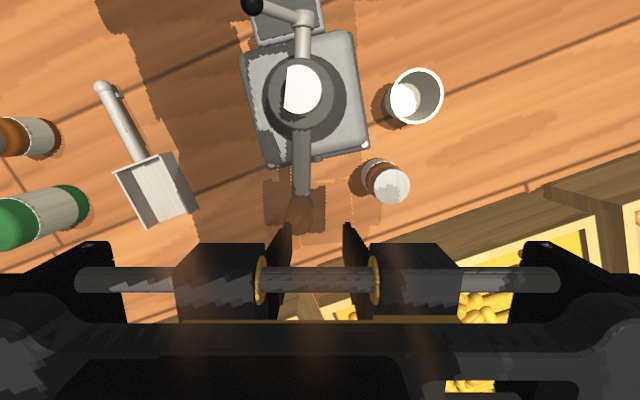

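The wrist view shows the shaft's D at (300,90) with its flat side to the left. The screw head is at (302,20), the ball at (252,5), and the knob at (302,210), which is left of the gap between the fingers.

```bash
cat >> h.py <<'E'
def dshape(fn,c,r=45,thr=215,show=True):
    d=load(fn); im=d['image']; m=(im.min(2)>thr).astype(np.uint8)
    n,l,st,ce=cv2.connectedComponentsWithStats(m)
    i=min((k for k in range(1,n) if st[k,4]>100),key=lambda k:np.hypot(*(ce[k]-c)))
    cnt=max(cv2.findContours((l==i).astype(np.uint8),cv2.RETR_EXTERNAL,cv2.CHAIN_APPROX_NONE)[0],key=len)[:,0].astype(float)
    return d,st[i],cnt,l==i
E
python3 - <<'E'
from h import *
d,st,cnt,m=dshape('wrist1',(298,90)); print(st)
W=np.array([onz(d,p,197) for p in cnt])
c,r=cv2.minEnclosingCircle(W[:,:2].astype(np.float32)); print(c,r)
a=np.array([190,0]);im=cv2.resize(d['image'][0:225,200:400][:,:,::-1],None,fx=2.6,fy=2.6,interpolation=cv2.INTER_CUBIC)
cv2.imwrite('pics/w1z.png',im)
for k in range(len(W)): 
    if k%4==0: print(cnt[k],W[k,:2].round(1), round(np.hypot(*(W[k,:2]-c)),1))
E
```

```text
[ 284   65   37   49 1460]
(579.8408203125, -89.82451629638672) 16.072067260742188
[293.  65.] [564.  -87.2] 16.1
[289.  67.] [564.2 -90.2] 15.7
[287.  70.] [565.4 -92.3] 14.6
[287.  74.] [567.8 -93.3] 12.6
[287.  78.] [570.1 -94.3] 10.7
[286.  82.] [572.3 -95.9] 9.7
[286.  86.] [574.7 -97. ] 8.8
[286.  90.] [577.1 -98. ] 8.6
[285.  94.] [579.3 -99.7] 9.9
[285.  98.] [ 581.7 -100.7] 11.1
[284. 102.] [ 583.9 -102.4] 13.3
[284. 106.] [ 586.4 -103.5] 15.2
[287. 109.] [ 589.1 -102.3] 15.5
[291. 111.] [ 591.4 -100.2] 15.5
[295. 112.] [593.1 -97.8] 15.4
[299. 113.] [594.8 -95.4] 15.9
[303. 112.] [595.2 -92.4] 15.5
[307. 111.] [595.6 -89.5] 15.7
[311. 109.] [595.3 -86.3] 15.9
[315. 105.] [593.9 -82.7] 15.7
[317. 101.] [591.9 -80.3] 15.3
[319.  97.] [589.9 -78.1] 15.5
[320.  93.] [587.7 -76.4] 15.5
[320.  89.] [585.2 -75.5] 15.3
[320.  85.] [582.7 -74.5] 15.6
[319.  81.] [580.1 -74.2] 15.6
[317.  77.] [577.1 -74.6] 15.5
[315.  73.] [574.2 -74.9] 15.9
[311.  69.] [570.9 -76.6] 16.0
[307.  67.] [568.7 -78.7] 15.8
[303.  66.] [567.1 -81. ] 15.5
[299.  65.] [565.5 -83.3] 15.8
[295.  65.] [564.5 -85.9] 15.8
```

View pics/w1z.png

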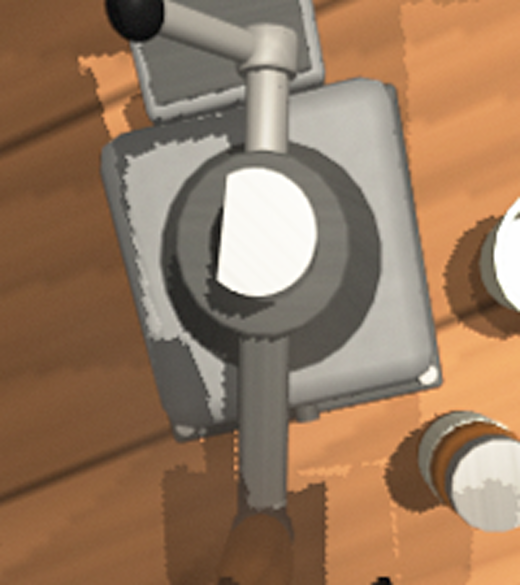

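```bash
python3 - <<'E'
from h import *
d,st,cnt,m=dshape('wrist1',(298,90))
W=np.array([onz(d,p,197)[:2] for p in cnt])
C,r=cv2.minEnclosingCircle(W.astype(np.float32));C=np.array(C)
sel=(cnt[:,0]<288)&(cnt[:,1]>71)&(cnt[:,1]<106); f=cv2.fitLine(W[sel].astype(np.float32),cv2.DIST_L2,0,.01,.01).ravel()
n=np.array([f[1],-f[0]]); n*=np.sign(n@(f[2:]-C)); print('flat n ang',np.degrees(np.arctan2(n[1],n[0])),'dist',n@(f[2:]-C))
z=lambda x,y:np.array([(x+.5)/2.6-.5+200,(y+.5)/2.6-.5])
A=onz(d,z(264,345),150)[:2];B=onz(d,z(264.5,490),150)[:2];S1=onz(d,z(267.5,140),150)[:2];S2=onz(d,z(268,85),150)[:2]
ang=lambda v:np.degrees(np.arctan2(v[1],v[0]))
print(A,B,S1,S2,'screwdir',ang(A-B),ang(S2-S1),ang(S2-B), ang(C-B),ang(S2-C), np.hypot(*(B-C)),np.hypot(*(S2-C)))
K=onz(d,z(262,545),176)
print('knob',K, ang(C-K[:2]),np.hypot(*(C-K[:2])))
E
```

```text
flat n ang -118.786354 dist 8.800063619198681
[ 608.66608701 -101.89099947] [ 656.24884825 -121.15957986] [549.67872223 -76.54670995] [535.13960307 -70.45051152] screwdir 157.95457448828228 157.25187760786207 157.28068674156557 157.7013816834806 156.5675548843102 82.5837329169904 48.71910184316903
knob [ 668.1108085  -125.50962556  176.        ] 157.98788158963376 95.21038724162175
```

The circle radius of 16.1 mm, flat distance of 8.8 mm and knob radius all match what's given. The flat is at -118.8° and the screw at 157.5°, so I need +83.7°. The knob should be at (672,-128), so I'll cage it there.

```bash
python3 - <<'E'
from h import *
plan([672.5,-128,423],157.5,n=1); plan([672.5,-128,353],157.5,n=3)
E
```

```text
N 1 ang [-0.2 -0.2 -0.9] dp [ -0.  -11.5  -0.6]
[0.5, -10.7, 4.2, 0.016, -0.005, -0.002]
N 3 ang [-0.2 -0.2 -0.9] dp [ -0.  -11.5 -70.6]
[23.5, -3.6, 1.5, 0.005, -0.002, -0.001]
[23.5, -3.6, 1.5, 0.005, -0.002, -0.001]
[23.5, -3.6, 1.5, 0.005, -0.002, -0.001]
```

>>> jog_arm --deltas '[0.5,-10.7,4.2,0.016,-0.005,-0.002,0.4,0,0,0,0,0,0,0.4]'

```text
t: 2.45
eef_pos: [671.5, -130.3, 422.9]
tcp_rot: [-2.66, 1.57, -3.058]
ft_force: [-0.0, -0.4, -0.1]
opening: 0.399
```

```bash
python3 - <<'E'
from h import *
snap('wrist','wrist2')
print(camyaw());plan([672.5,-128,353],157.5,n=2); 
d=load('wrist2'); im=d['image'][120:320,200:440][:,:,::-1]; cv2.imwrite('pics/w2z.png',cv2.resize(im,None,fx=2.5,fy=2.5))
E
```

```text
157.2411678625096
N 2 ang [-0.  -0.   0.3] dp [  1.1   1.9 -70. ]
[35.0, 1.1, 0.1, -0.002, -0.0, 0.0]
[35.0, 1.1, 0.1, -0.002, -0.0, 0.0]
```

View pics/w2z.png

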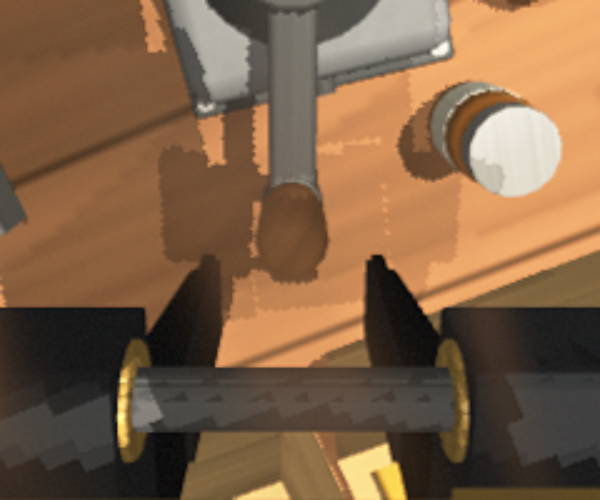

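The knob at zoom (293,230) sits between the fingertips at (210,260) and (376,260), so I'll descend.

>>> jog_arm --deltas '[35,1.1,0,0,0,0,0.4,35,0.6,0,0,0,0,0.4,0,0,0,0,0,0,0.33]'

```text
t: 2.88
eef_pos: [670.9, -130.7, 353.1]
tcp_rot: [0.094, 1.569, -0.307]
ft_force: [0.0, -0.3, -0.1]
opening: 0.35
```

```bash
cat >> h.py <<'E'
C0=np.array([580.,-89.8])
def arc(a0,a1,yaw0,yaw1,z,n,r=100.,i0=0):
    """rows along a circle about the shaft"""
    p,R,s=pose()
    for i in range(n):
        a=np.radians(a0+(a1-a0)*(i+1)/n); yw=np.radians(yaw0+(yaw1-yaw0)*(i+1)/n)
        t=np.r_[C0+r*np.array([np.cos(a),np.sin(a)]),z]
        c=np.array([np.cos(yw),np.sin(yw),0]);x=np.array([0,0,-1.]);zz=-c;Rt=Ro.from_matrix(np.c_[x,np.cross(zz,x),zz])
        w=R.inv().apply((Rt*R.inv()).as_rotvec())
        print(np.r_[R.inv().apply(t-p).round(1),w.round(3)].tolist()); p=t;R=Rt
E
python3 - <<'E'
from h import *
snap('wrist','wrist3');p=pose()[0];print(camyaw(),p, pose()[2]['ft_force'],np.hypot(*(p[:2]-C0)),np.degrees(np.arctan2(*(p[:2]-C0)[::-1])),pose()[2]['joints'])
arc(-22.5,15,157.5,185,350,8)
E
```

```text
156.98070895052481 [ 671.23407914 -130.76167362  354.96435495] [-1.20164456  0.49868731  0.20884077] 100.00757922348846 -24.178811327888365 [-2.88904826e-01  6.21689874e-01  1.45532456e+00 -8.56081055e-05
  1.06022538e+00 -1.45789796e+00]
[5.0, 11.1, -0.4, -0.069, 0.004, -0.0]
[0.0, 8.2, -0.5, -0.06, 0.0, 0.0]
[0.0, 8.1, -0.7, -0.06, 0.0, 0.0]
[0.0, 8.1, -0.9, -0.06, 0.0, 0.0]
[0.0, 8.1, -1.0, -0.06, 0.0, 0.0]
[0.0, 8.1, -1.2, -0.06, 0.0, 0.0]
[0.0, 8.1, -1.4, -0.06, 0.0, 0.0]
[0.0, 8.0, -1.6, -0.06, 0.0, -0.0]
```

View pics/wrist3.png

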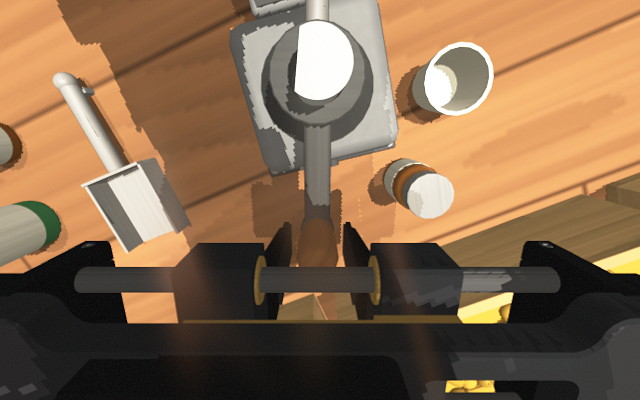

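The knob at (318,245) is between the fingers. I'll swing it anticlockwise.

>>> jog_arm --deltas '[3,11,-0.4,-0.067,0.004,0,0.33,0,8.2,-0.5,-0.06,0,0,0.33,0,8.2,-0.7,-0.06,0,0,0.33,0,8.2,-0.9,-0.06,0,0,0.33,0,8.2,-1,-0.06,0,0,0.33,0,8.2,-1.2,-0.06,0,0,0.33,0,8.2,-1.4,-0.06,0,0,0.33,0,8.2,-1.6,-0.06,0,0,0.33]'

```text
t: 3.92
eef_pos: [676.5, -67.9, 367.3]
tcp_rot: [-0.673, 1.552, -0.578]
ft_force: [0.5, -3.0, -2.7]
opening: 0.329
```

```bash
python3 - <<'E'
from h import *
p=pose()[0];a=np.degrees(np.arctan2(*(p[:2]-C0)[::-1]));y=camyaw();print(y,p, pose()[2]['ft_force'],np.hypot(*(p[:2]-C0)),a,pose()[2]['joints'])
arc(a,58,y,214,354,10)
E
```

```text
-174.56526291262145 [676.52887707 -67.89706964 367.33156446] [ 0.45370722 -2.99001686 -2.65253981] 98.98263719544367 12.78425577935721 [-0.19627144  0.6028433   1.45656156 -0.00784355  1.06512309 -1.85809841]
[13.2, 8.1, -0.5, -0.678, 0.01, 0.016]
[0.0, 7.2, 3.3, -0.678, -0.0, -0.0]
[0.0, 4.1, 6.8, -0.678, 0.0, 0.0]
[0.0, -0.5, 7.9, -0.678, 0.0, -0.0]
[0.0, -4.8, 6.2, -0.678, 0.0, -0.0]
[-0.0, -7.5, 2.4, -0.678, 0.0, 0.0]
[0.0, -7.6, -2.2, -0.678, 0.0, 0.0]
[0.0, -5.0, -6.1, -0.678, 0.0, 0.0]
[0.0, -0.7, -7.9, -0.678, 0.0, 0.0]
[0.0, 3.9, -6.9, -0.678, 0.0, -0.0]
```

```bash
python3 - <<'E'
from h import *
p=pose()[0];a=np.degrees(np.arctan2(*(p[:2]-C0)[::-1]));y=camyaw()%360
arc(a,36,y,201,356,5)
E
```

```text
[11.2, 8.2, -0.5, -0.054, 0.014, 0.012]
[0.0, 7.9, -1.6, -0.054, 0.0, 0.0]
[0.0, 7.9, -1.8, -0.054, 0.0, 0.0]
[0.0, 7.9, -2.0, -0.054, 0.0, 0.0]
[0.0, 7.8, -2.2, -0.054, 0.0, 0.0]
```

>>> jog_arm --deltas '[9,8.5,-0.5,-0.054,0.014,0.012,0.33,4,8.5,-1.6,-0.054,0,0,0.33,2,8.5,-1.8,-0.054,0,0,0.33,2,8.5,-2,-0.054,0,0,0.33,2,8,-2.2,-0.054,0,0,0.33]'

```text
t: 4.55
eef_pos: [661.1, -31.2, 359.7]
tcp_rot: [-0.723, 1.553, -0.352]
ft_force: [3.1, -2.6, -2.6]
opening: 0.33
```

```bash
python3 - <<'E'
from h import *
p=pose()[0];a=np.degrees(np.arctan2(*(p[:2]-C0)[::-1]));y=camyaw()%360;print(y,p, pose()[2]['ft_force'],np.hypot(*(p[:2]-C0)),a,pose()[2]['joints'])
arc(a,56,y,y+13,356,5)
snap('wrist','wrist4')
E
```

```text
201.26795450894565 [661.07825713 -31.227148   359.65293158] [ 3.09786025 -2.58980545 -2.55862526] 100.02231135957868 35.845237676135106 [-0.1464812   0.5848901   1.5146786  -0.00433931  1.02424504 -2.08616912]
[3.5, 6.8, -2.1, -0.045, 0.013, 0.012]
[0.0, 6.7, -2.2, -0.045, 0.0, 0.0]
[0.0, 6.6, -2.3, -0.045, 0.0, 0.0]
[0.0, 6.6, -2.5, -0.045, 0.0, 0.0]
[0.0, 6.5, -2.7, -0.045, 0.0, 0.0]
```

View pics/wrist4.png

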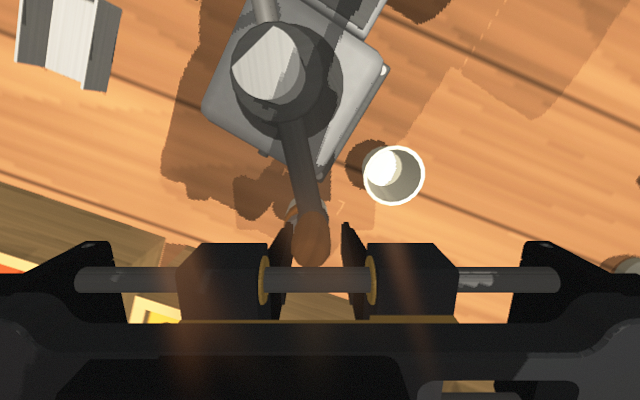

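The arm follows. Both the D (265,65) and the screw (265,10) are visible, and the cup is clear. I'll continue to about 56°, then measure.

>>> jog_arm --deltas '[4,7.5,-2.1,-0.045,0.013,0.012,0.33,2,7.2,-2.2,-0.045,0,0,0.33,2,7.2,-2.3,-0.045,0,0,0.33,1.5,7,-2.5,-0.045,0,0,0.33,1.5,6.5,-2.7,-0.045,0,0,0.33,0,0,0,0,0,0,0.33]'

```text
t: 5.35
eef_pos: [635.1, -5.5, 357.8]
tcp_rot: [-0.828, 1.553, -0.224]
ft_force: [-0.2, 0.6, 1.0]
opening: 0.326
```

```bash
python3 - <<'E'
from h import *
p=pose()[0];a=np.degrees(np.arctan2(*(p[:2]-C0)[::-1]));y=camyaw()%360;print(y,p, pose()[2]['ft_force'],np.hypot(*(p[:2]-C0)),a,pose()[2]['joints'])
d=snap('wrist','wrist5')
cv2.imwrite('pics/w5z.png',cv2.resize(d['image'][0:290,180:400][:,:,::-1],None,fx=2,fy=2,interpolation=cv2.INTER_CUBIC))
arc(a,61.2,y,y+3,356,2)
E
```

```text
214.58474149807085 [635.06579401  -5.51981607 357.77471613] [-0.2412912   0.64578267  0.95328393] 100.6746794032729 56.84077041140394 [-0.11238018  0.55028547  1.58825718 -0.0024411   0.98495986 -2.28538027]
[1.7, 3.5, -2.2, -0.027, 0.012, 0.014]
[0.0, 3.5, -1.5, -0.026, 0.0, 0.0]
```

View pics/w5z.png

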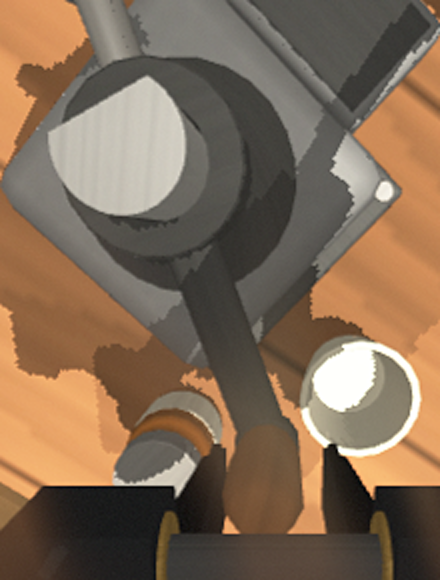

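```bash
cat >> h.py <<'E'
ang=lambda v:np.degrees(np.arctan2(v[1],v[0]))
def flat(fn,c,thr):
    d,st,cnt,m=dshape(fn,c,thr=thr)
    W=np.array([onz(d,p,197)[:2] for p in cnt])
    C,r=cv2.minEnclosingCircle(W.astype(np.float32));C=np.array(C)
    rr=np.hypot(*(W-C).T); sel=rr<12.5
    f=cv2.fitLine(W[sel].astype(np.float32),cv2.DIST_L2,0,.01,.01).ravel()
    n=np.array([f[1],-f[0]]); n*=np.sign(n@(f[2:]-C)); print('C',C,'r',r,'st',st,'flat ang',ang(n)%360,'dist',n@(f[2:]-C)); return d,C
E
python3 - <<'E'
from h import *
d=load('wrist5')
for t in (140,150,160): flat('wrist5',(239,72),t)
im=d['image'].astype(int)
for y in (150,165,180,195): print(y,im[y,255:335].mean(1).astype(int).tolist())
for y in (4,12,20): print(y,im[y,210:260].mean(1).astype(int).tolist())
E
```

```text
C [580.08068848 -90.24153137] r 16.221698760986328 st [ 204   38   69   70 3342] flat ang 240.91116 dist 8.880754494757639
C [580.10040283 -90.29608154] r 16.147668838500977 st [ 204   38   69   69 3309] flat ang 240.91116 dist 8.842669334221682
C [580.05206299 -90.32295227] r 16.11663246154785 st [ 204   38   69   69 3285] flat ang 240.91116 dist 8.795686746107094
150 [126, 124, 124, 124, 124, 125, 124, 123, 124, 125, 124, 123, 122, 125, 125, 101, 91, 67, 50, 52, 51, 54, 55, 56, 55, 56, 53, 54, 57, 54, 56, 58, 57, 57, 57, 59, 57, 59, 59, 59, 57, 58, 58, 57, 51, 65, 88, 91, 93, 89, 89, 90, 89, 89, 88, 87, 87, 88, 85, 84, 83, 83, 78, 72, 68, 64, 64, 64, 64, 65, 64, 64, 62, 58, 64, 74, 74, 73, 74, 69]
165 [87, 82, 86, 86, 88, 88, 89, 89, 90, 88, 92, 92, 92, 91, 90, 90, 92, 92, 93, 92, 91, 93, 88, 64, 54, 54, 57, 59, 61, 57, 58, 56, 58, 58, 59, 58, 61, 61, 63, 60, 61, 62, 60, 63, 63, 66, 64, 62, 62, 60, 65, 109, 119, 114, 119, 114, 82, 66, 63, 66, 77, 80, 78, 78, 78, 78, 78, 78, 79, 77, 79, 78, 79, 78, 77, 77, 78, 77, 75, 75]
180 [82, 81, 83, 82, 81, 84, 84, 83, 84, 82, 83, 83, 83, 84, 
[... 655 characters left out ...]
37, 107, 104, 115, 119, 124, 125, 126, 133, 139, 146, 148, 148, 148, 145, 142, 137, 132, 123, 120, 121, 114, 112, 106, 94, 93, 108, 114, 113, 115, 116, 117, 119, 118, 118, 120, 122, 122, 124, 124, 123, 125]
12 [158, 159, 158, 159, 158, 159, 159, 158, 159, 160, 162, 142, 110, 106, 116, 122, 124, 125, 130, 136, 142, 149, 152, 152, 149, 147, 142, 137, 133, 126, 122, 118, 115, 111, 105, 91, 89, 90, 91, 91, 118, 128, 125, 125, 124, 124, 125, 124, 125, 125]
20 [155, 153, 155, 154, 156, 156, 156, 159, 159, 159, 162, 157, 110, 89, 84, 97, 108, 117, 123, 125, 127, 133, 140, 145, 151, 155, 154, 150, 144, 143, 137, 131, 125, 122, 117, 112, 110, 103, 91, 88, 90, 89, 90, 87, 109, 123, 126, 125, 125, 124]
```

```bash
python3 - <<'E'
from h import *
d=load('wrist5'); C=np.array([580,-90.1])
L=[onz(d,p,150)[:2] for p in ((271.3,150),(278,165),(284,180),(290.2,195))]
R=[onz(d,p,150)[:2] for p in ((299.3,150),(305.5,165),(310.5,180),(315.5,195))]
L=np.array(L);R=np.array(R);M=(L+R)/2
print('L',ang(L[-1]-L[0]),'R',ang(R[-1]-R[0]),'M from C',[(round(ang(m-C),1),round(np.hypot(*(m-C)),1)) for m in M], ang(M[-1]-M[0]))
print(np.hypot(*(L-R).T))
s=onz(d,(232,12),150)[:2]; s0=onz(d,((211+10.5+246)/2 if 0 else 233.5,12),150)[:2]
S=[onz(d,p,150)[:2] for p in (((218+242.5)/2,4),((221.5+244.5)/2,12))]
print([ (ang(q-C)%360,np.hypot(*(q-C))) for q in S])
E
```

```text
L 55.323643608276505 R 53.65880697530884 M from C [(np.float64(54.0), np.float64(44.8)), (np.float64(54.5), np.float64(55.8)), (np.float64(54.3), np.float64(66.9)), (np.float64(54.2), np.float64(78.3))] 54.49614252691209
[18.91096771 18.84433005 18.42986627 17.8614742 ]
[(np.float64(233.67360309725345), np.float64(45.628928909767566)), (np.float64(233.86493675955546), np.float64(41.316837667886304))]
```

The crank is at about 54.1° on the arm and 233.8° on the screw, and the flat at 241.0°. It still needs +6.9°, or about 12 mm.

```bash
python3 - <<'E'
from h import *
p=pose()[0];a=ang(p[:2]-C0);y=camyaw()%360;print(a)
arc(a,63.5,y,y+5,356,3)
E
```

```text
56.72499516168854
[1.7, 3.4, -2.2, -0.029, 0.012, 0.014]
[0.0, 3.6, -1.6, -0.029, 0.0, 0.0]
[0.0, 3.6, -1.6, -0.029, 0.0, 0.0]
```

>>> jog_arm --deltas '[2,3.6,-2,-0.029,0.012,0.014,0.33,1,3.8,-1.6,-0.029,0,0,0.33,1,3.8,-1.6,-0.029,0,0,0.33,0,0,0,0,0,0,0.33]'

```text
t: 5.9
eef_pos: [624.3, 0.1, 354.5]
tcp_rot: [-0.669, 1.569, 0.026]
ft_force: [-0.2, -0.7, 0.6]
opening: 0.332
```

```bash
cat >> h.py <<'E'
def armedges(d,rows,x0=230,x1=340,thr=None):
    im=cv2.GaussianBlur(d['image'],(3,3),0).astype(int).mean(2)
    for y in rows: print(y,x0,im[y,x0:x1].astype(int).tolist())
E
python3 - <<'E'
from h import *
p=pose()[0];a=ang(p[:2]-C0);print(a,np.hypot(*(p[:2]-C0)),p[2],camyaw()%360,pose()[2]['ft_force'],pose()[2]['joints'][5])
d=snap('wrist','wrist6'); flat('wrist6',(239,72),150)
cv2.imwrite('pics/w6z.png',cv2.resize(d['image'][0:290,180:400][:,:,::-1],None,fx=2,fy=2,interpolation=cv2.INTER_CUBIC))
armedges(d,(150,165,180,195),260,330)
armedges(d,(4,12),200,260)
E
```

```text
63.763788895228494 100.22963294585594 354.46203479375987 219.78332132921463 [-0.15189655 -0.71119187  0.62279308] -2.3708867386908006
C [580.23907471 -90.29788208] r 16.166955947875977 st [ 193   47   70   67 3376] flat ang 240.81186 dist 8.853904917133605
150 260 [75, 70, 66, 64, 60, 56, 55, 56, 56, 57, 57, 57, 56, 55, 55, 56, 56, 56, 57, 58, 59, 58, 57, 56, 58, 58, 59, 59, 59, 58, 56, 53, 55, 68, 84, 92, 93, 93, 92, 92, 91, 90, 90, 89, 89, 89, 89, 88, 87, 87, 86, 86, 85, 83, 81, 79, 75, 71, 67, 65, 65, 65, 65, 65, 64, 62, 61, 62, 65, 70]
165 260 [95, 95, 95, 95, 94, 94, 93, 94, 94, 92, 82, 67, 59, 59, 60, 61, 60, 61, 60, 60, 59, 59, 59, 59, 60, 61, 61, 61, 61, 61, 61, 61, 61, 62, 62, 62, 61, 60, 59, 61, 65, 70, 86, 107, 119, 121, 120, 118, 114, 102, 84, 73, 76, 80, 81, 81, 80, 80, 80, 79, 79, 79, 79, 79, 78, 78, 77, 78, 77, 76]
180 260 [93, 94, 94, 94, 95, 94, 94, 93, 92, 92, 92, 91, 90, 90, 89, 89, 87, 79, 69, 65, 66, 67, 67, 67, 67, 67, 68, 67, 66, 66, 67, 67, 68, 68, 68, 68, 69, 68, 69, 69, 69, 69, 69, 68, 67, 68, 74, 80, 82, 83, 84, 84, 83, 83, 84, 84, 84, 83, 83, 83, 83, 83, 8
[... 250 characters left out ...]
, 80, 80, 79, 77, 78, 83, 89, 90, 88, 84, 80, 85, 107, 133, 147, 151, 171, 210, 242, 252, 253, 253, 253]
4 200 [75, 74, 76, 85, 100, 112, 119, 123, 124, 126, 130, 135, 140, 143, 144, 145, 144, 143, 140, 135, 128, 123, 122, 120, 116, 111, 105, 106, 125, 143, 150, 150, 151, 146, 125, 100, 88, 88, 89, 89, 90, 90, 90, 91, 92, 95, 103, 112, 116, 115, 115, 116, 117, 118, 119, 120, 121, 122, 124, 125]
12 200 [154, 154, 155, 155, 155, 146, 124, 109, 110, 117, 122, 125, 127, 130, 135, 141, 145, 147, 147, 148, 146, 143, 138, 132, 127, 124, 121, 118, 113, 106, 102, 117, 132, 116, 93, 86, 87, 90, 97, 104, 110, 114, 116, 117, 118, 118, 120, 121, 122, 123, 124, 125, 125, 126, 126, 126, 126, 127, 127, 127]
```

View pics/w6z.png

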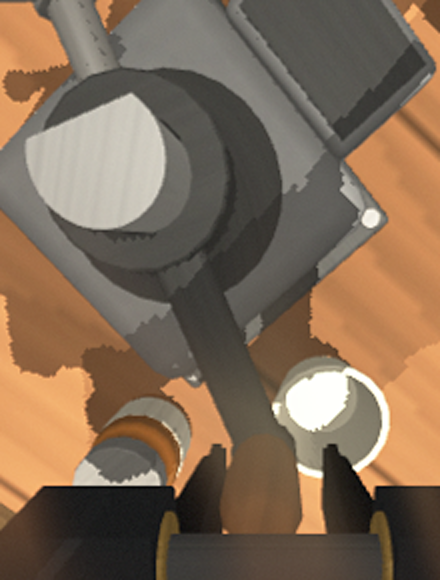

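```bash
python3 - <<'E'
from h import *
d=load('wrist6'); C=np.array([580.1,-90.2])
L=np.array([onz(d,p,150)[:2] for p in ((270.7,165),(277.2,180),(284.2,195))])
R=np.array([onz(d,p,150)[:2] for p in ((293.2,150),(305.7,180),(311.7,195))])
M=(L[1:]+R[1:])/2
print('L',ang(L[-1]-L[0]),'R',ang(R[-1]-R[0]),'M from C',[(round(ang(m-C),1),round(np.hypot(*(m-C)),1)) for m in M],np.hypot(*(L[1:]-R[1:]).T))
# offset of edges from C
for X,w in ((L,9),(R,-9)):
  for q in X:
    v=q-C; r=np.hypot(*v); print(round(ang(v)-np.degrees(np.arcsin(w/r)),1), round(ang(v)+np.degrees(np.arcsin(w/r)),1))
q=onz(d,((205.8+230.3)/2,12),150)[:2]; print(ang(q-C)%360,np.hypot(*(q-C)))
E
```

```text
L 61.75241125805483 R 61.208496087599045 M from C [(np.float64(62.1), np.float64(63.2)), (np.float64(62.0), np.float64(74.6))] [19.47724212 19.07495279]
41.3 62.3
44.9 62.1
47.7 62.1
85.0 62.4
77.4 62.1
75.0 61.9
241.375120726955 45.21908543378609
```

The edge estimates give 61.7 ± 0.5° for the crank and 241.4° for the screw, against 241.0° for the flat, so it's aligned within about 1°. Now I'll open, lift and look again.

>>> jog_arm --deltas '[0,-1,0,0,0,0,0.5,0,0,0,0,0,0,0.5,-25,0,0,0,0,0,0.5,-35,0,0,0,0,0,0.5,-35,0,0,0,0,0,0.5,0,0,0,0,0,0,0]'

```text
t: 6.7
eef_pos: [625.0, -0.4, 450.2]
tcp_rot: [2.095, 1.566, 2.788]
ft_force: [1.0, 0.2, -0.1]
opening: 0.441
```

```bash
python3 - <<'E'
from h import *
print(camyaw()%360,pose()[0])
plan([588,-158,442],95+0)
d=snap('wrist','wrist7')
E
```

```text
219.7063085508091 [ 6.24988761e+02 -4.00205906e-01  4.50173982e+02]
N 13 ang [  -0.4   -0.  -124.7] dp [ -37.  -157.6   -8.2]
[0.6, -7.5, -9.9, 0.167, -0.0, 0.0]
[0.6, -9.1, -8.5, 0.167, -0.0, 0.0]
[0.6, -10.4, -6.9, 0.167, -0.0, 0.0]
[0.6, -11.4, -5.1, 0.167, -0.0, 0.0]
[0.6, -12.1, -3.1, 0.167, -0.0, 0.0]
[0.6, -12.4, -1.1, 0.167, -0.0, 0.0]
[0.6, -12.4, 1.0, 0.167, -0.0, 0.0]
[0.6, -12.1, 3.1, 0.167, -0.0, 0.0]
[0.6, -11.4, 5.0, 0.167, -0.0, 0.0]
[0.6, -10.4, 6.9, 0.167, -0.0, 0.0]
```

View pics/wrist7.png

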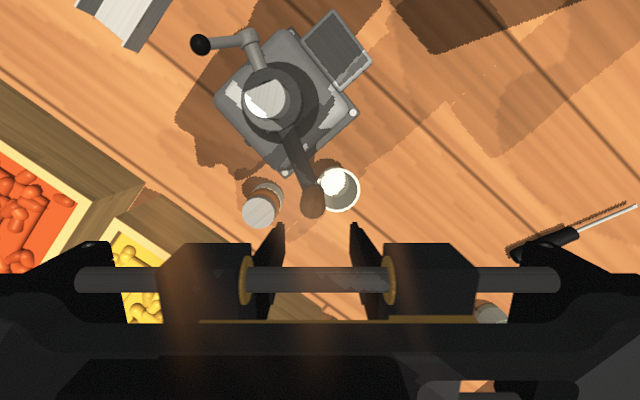

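From above, the ball is at (200,44), the screw head at (248,37), the shaft at (265,98) and the knob at (313,205). I'll measure the alignment again here.

```bash
python3 - <<'E'
from h import *
d=load('wrist7'); 
for t in (140,160): flat('wrist7',(265,98),t)
cv2.imwrite('pics/w7z.png',cv2.resize(d['image'][20:225,180:340][:,:,::-1],None,fx=2.9,fy=2.9,interpolation=cv2.INTER_CUBIC))
m=(d['image'].max(2)<40).astype(np.uint8); n,l,st,ce=cv2.connectedComponentsWithStats(m)
for i in range(1,n):
    if st[i,4]>60 and st[i,1]<200: print(st[i],ce[i],onz(d,ce[i],180))
E
```

```text
C [580.39160156 -90.08336639] r 16.283668518066406 st [ 244   79   41   39 1143] flat ang 240.78732 dist 8.58797288740061
C [580.37493896 -90.05797577] r 16.116249084472656 st [ 244   80   41   38 1119] flat ang 240.55325 dist 8.538405118501032
[191  34  20  21 310] [200.01935484  44.27096774] [ 582.39878321 -157.63413939  180.        ]
```

View pics/w7z.png

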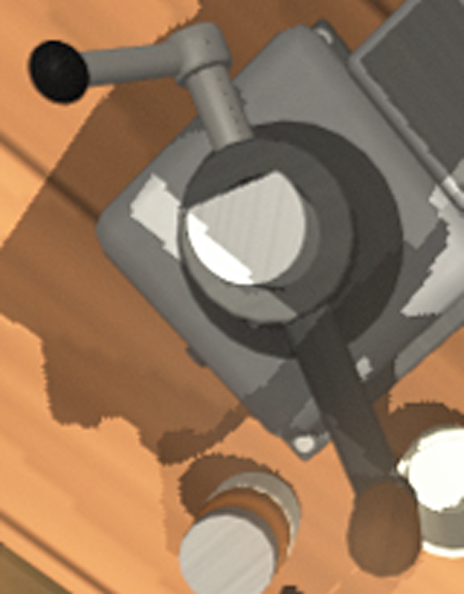

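The ball at (582.4,-157.6) puts the screw at 241.5°, with the flat at about 240.9°. That's aligned. Next I'll go over the lever with the fingers shut.

>>> jog_arm --deltas '[0.6,-7.5,-10,0.167,0,0,0,0.6,-9,-8.5,0.167,0,0,0,0.6,-10.5,-7,0.167,0,0,0,0.6,-11.5,-5,0.167,0,0,0,0.6,-12,-3,0.167,0,0,0,0.6,-12.5,-1,0.167,0,0,0,0.6,-12.5,1,0.167,0,0,0,0.6,-12,3,0.167,0,0,0,0.6,-11.5,5,0.167,0,0,0,0.6,-10.5,7,0.167,0,0,0]'

```text
t: 8.0
eef_pos: [592.2, -124.2, 427.3]
tcp_rot: [-2.374, 1.539, 2.879]
ft_force: [-0.2, -0.1, 0.2]
opening: 0.008
```

```bash
python3 - <<'E'
from h import *
print(camyaw()%360,pose()[0])
plan([590.6,-162.1,420],95)
E
```

```text
120.93802880785111 [ 592.18547692 -124.17162353  427.27368449]
N 3 ang [ -0.9  -1.6 -26. ] dp [ -1.6 -37.9  -7.3]
[2.3, -6.9, 10.6, 0.151, -0.006, 0.009]
[2.3, -5.2, 11.5, 0.151, -0.006, 0.009]
[2.4, -3.5, 12.2, 0.151, -0.006, 0.009]
```

>>> jog_arm --deltas '[2,-7,10.6,0.151,-0.006,0.009,0,2,-5,11.5,0.151,-0.006,0.009,0,2,-3.5,12,0.151,-0.006,0.009,0,0,0,0,0,0,0,0]'

```text
t: 8.5
eef_pos: [589.7, -163.5, 414.9]
tcp_rot: [-1.984, 1.563, 2.799]
ft_force: [-0.8, 1.1, 0.1]
opening: -0.001
```

```bash
python3 - <<'E'
from h import *
print(camyaw()%360,pose()[0])
plan([590.6,-162.1,400],95,n=1)
d=snap('wrist','wrist8')
E
```

```text
94.05829208875458 [ 589.74820565 -163.49018373  414.90577156]
N 1 ang [-0.2 -0.4  0.9] dp [  0.9   1.4 -14.9]
[14.9, 1.1, -1.3, -0.016, -0.003, 0.007]
```

View pics/wrist8.png

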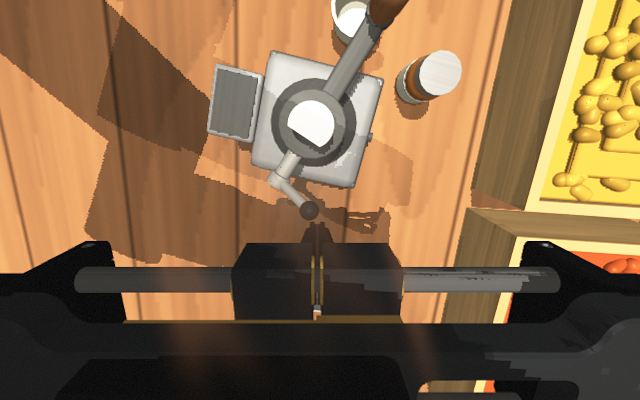

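The closed fingertips (317,225) are just beyond the ball (308,210). I'll descend to near contact, then press in small steps.

>>> jog_arm --deltas '[15,1,-1.3,-0.016,-0.003,0.007,0,14,0,0,0,0,0,0,0,0,0,0,0,0,0]'

```text
t: 8.93
eef_pos: [590.6, -160.3, 384.1]
tcp_rot: [-2.209, 1.568, 2.601]
ft_force: [0.5, -0.2, 0.3]
opening: 0.004
```

```bash
python3 - <<'E'
from h import *
print(camyaw()%360)
plan([590.6,-162.1,365],95,n=3)
E
```

```text
95.62327338418814
N 3 ang [-0.1 -0.2 -0.6] dp [  0.   -1.8 -19.1]
[6.4, -0.0, 0.6, 0.004, -0.001, 0.001]
[6.4, -0.0, 0.6, 0.004, -0.001, 0.001]
[6.4, -0.0, 0.6, 0.004, -0.001, 0.001]
```

>>> jog_arm --deltas '[6,0,0.6,0.004,0,0,0,6,0,0.6,0,0,0,0,6,0,0.6,0,0,0,0]'

```text
t: 9.3
eef_pos: [592.2, -162.6, 368.4]
tcp_rot: [1.112, 1.563, -0.363]
ft_force: [5.5, -4.8, 7.5]
opening: 0.005
```

>>> jog_arm --deltas '[6,0,0,0,0,0,0,6,0,0,0,0,0,0]'

```text
t: 9.55
eef_pos: [593.9, -163.8, 358.9]
tcp_rot: [1.082, 1.552, -0.394]
ft_force: [3.9, -1.5, 4.8]
opening: 0.007
```

```bash
python3 - <<'E'
from h import *
print(camyaw()%360)
plan([590.6,-162.1,345],95,n=2)
d=snap('wrist','wrist9')
cv2.imwrite('pics/w9z.png',cv2.resize(d['image'][20:270,180:420][:,:,::-1],None,fx=2.3,fy=2.3,interpolation=cv2.INTER_CUBIC))
E
```

```text
95.45378553858637
N 2 ang [ 0.4  1.  -0.5] dp [ -3.3   1.7 -13.9]
[6.9, -1.7, -1.1, 0.004, 0.004, -0.008]
[6.9, -1.6, -1.0, 0.004, 0.004, -0.008]
```

View pics/w9z.png

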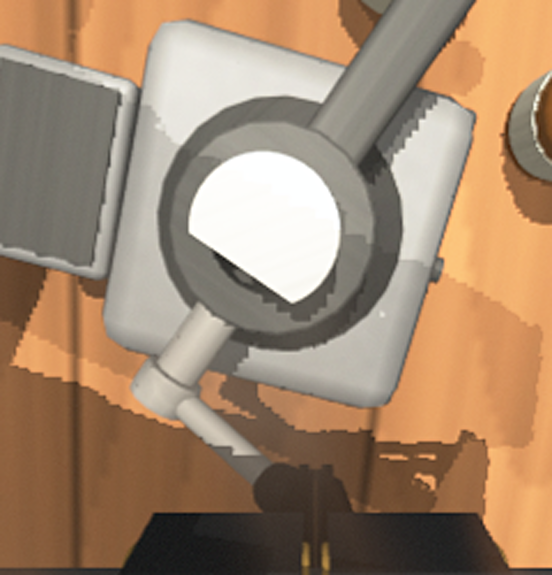

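The lever is well past the 0.15 block, with the ball under the fingers. I'll check that the crank hasn't turned.

```bash
python3 - <<'E'
from h import *
d,C=flat('wrist9',(290,115),215); C=np.array([580.2,-90.1])
z=lambda x,y:np.array([(x+.5)/2.3-.5+180,(y+.5)/2.3-.5+20])
# arm edges at zoom y=130 & 60
a1=onz(d,z(338,144),150)[:2]; a2=onz(d,z(437,0),150)[:2]
s1=onz(d,z(216,322),150)[:2]; s2=onz(d,z(180,368),150)[:2]
for q in (a1,a2): print(ang(q-C),np.hypot(*(q-C)))
for q in (s1,s2): print(ang(q-C)%360,np.hypot(*(q-C)))
print(ang(a2-a1),ang(s2-s1)%360)
armedges(d,(50,60,70),300,400); armedges(d,(162,168),240,300)
E
```

```text
C [580.04040527 -89.63497925] r 16.123085021972656 st [ 262   86   66   65 2953] flat ang 240.63147 dist 9.086040013575257
57.78760059766787 29.43254117224477
58.74749769046427 72.91964564315846
241.07019540114993 31.388653501184987
239.2231541841571 49.34658831258709
59.397046476427974 236.00160007911535
50 300 [220, 219, 218, 217, 216, 216, 215, 214, 214, 212, 211, 209, 208, 206, 205, 203, 203, 203, 202, 201, 200, 199, 198, 197, 197, 196, 194, 193, 182, 153, 121, 111, 119, 130, 139, 147, 149, 148, 147, 146, 145, 145, 145, 145, 146, 146, 144, 141, 138, 136, 136, 135, 134, 133, 134, 134, 133, 132, 130, 127, 120, 110, 99, 88, 83, 100, 131, 152, 158, 157, 158, 158, 158, 158, 159, 157, 156, 154, 152, 150, 150, 152, 154, 156, 156, 157, 158, 159, 159, 163, 173, 181, 181, 181, 180, 180, 179, 178, 178, 178]
60 300 [221, 219, 217, 215, 215, 218, 222, 225, 227, 227, 228, 228, 228, 227, 227, 226, 225, 225, 225, 226, 226, 222, 197, 153, 123, 121, 131, 141, 148, 151, 151, 150, 149, 148, 147, 147, 147, 147, 147, 146, 143, 140, 138, 137, 135, 135, 134, 134, 134, 135, 134, 132, 128, 121, 111, 100, 
[... 598 characters left out ...]
, 190, 184, 179, 174, 168, 153, 132, 128, 153, 176, 181, 181, 180, 179, 179, 178, 177, 177, 178, 179, 165]
162 240 [184, 184, 184, 184, 183, 183, 182, 182, 182, 182, 182, 183, 182, 182, 182, 182, 179, 170, 162, 163, 171, 180, 186, 191, 195, 199, 203, 206, 207, 207, 205, 202, 198, 195, 191, 186, 178, 167, 156, 147, 135, 115, 94, 84, 85, 92, 101, 107, 110, 111, 112, 113, 113, 115, 117, 118, 119, 120, 121, 122]
168 240 [152, 154, 155, 157, 159, 160, 161, 163, 164, 165, 167, 169, 167, 163, 160, 164, 172, 180, 186, 192, 195, 199, 202, 204, 204, 203, 201, 198, 195, 192, 188, 182, 175, 168, 160, 152, 139, 121, 108, 100, 95, 90, 85, 82, 78, 75, 72, 69, 67, 68, 71, 73, 72, 70, 70, 71, 72, 72, 73, 73]
```

```bash
python3 - <<'E'
from h import *
d=load('wrist9');C=np.array([580.1,-89.9])
E=[(50,329.3,363.3),(60,323,356)]
for y,l,r in E:
    L=onz(d,(l,y),150)[:2];R=onz(d,(r,y),150)[:2];print(ang((L+R)/2-C),np.hypot(*(L-R)))
    for q,w in ((L,9),(R,-9)):
        v=q-C; print([round(ang(v)+s*np.degrees(np.arcsin(w/np.hypot(*v))),1) for s in (1,-1)])
for y,l,r in [(162,257.5,281),(168,254,276.5)]:
    q=onz(d,((l+r)/2,y),150)[:2]; print('s',ang(q-C)%360, np.hypot(*(q-C)))
E
```

```text
59.702152375304806 21.058678630387426
[np.float64(81.7), np.float64(59.1)]
[np.float64(42.4), np.float64(60.2)]
59.7162069940837 20.607287799877895
[np.float64(85.2), np.float64(58.7)]
[np.float64(40.2), np.float64(60.5)]
s 238.6554422894054 34.55368901652852
s 238.8385842557534 39.621257138056365
```

The screw now reads about 239°, against the flat's 240.8°, so the sideways push may have turned the crank by about 2°. I'll calibrate that against the same measurement on the earlier view from this side (wrist8).

```bash
python3 - <<'E'
from h import *
d,C=flat('wrist8',(310,122),215)
armedges(d,(55,65,75),315,385); armedges(d,(160,166),260,320)
cv2.imwrite('pics/w8z.png',cv2.resize(d['image'][0:230,200:420][:,:,::-1],None,fx=2.5,fy=2.5,interpolation=cv2.INTER_CUBIC))
E
```

```text
C [579.98529053 -89.38564301] r 16.084299087524414 st [ 288  101   46   46 1479] flat ang 241.03214 dist 9.086990589453308
55 315 [156, 158, 161, 164, 166, 166, 166, 165, 164, 164, 165, 166, 166, 165, 164, 163, 163, 163, 162, 161, 161, 161, 156, 144, 120, 95, 88, 99, 117, 133, 143, 148, 148, 146, 145, 144, 144, 145, 144, 141, 138, 136, 135, 134, 134, 134, 133, 131, 125, 114, 100, 84, 74, 72, 75, 83, 109, 141, 156, 159, 158, 156, 154, 152, 153, 155, 158, 165, 174, 180]
65 315 [202, 202, 202, 200, 198, 195, 193, 188, 182, 176, 166, 154, 148, 145, 142, 138, 136, 137, 140, 138, 127, 117, 121, 134, 145, 149, 149, 147, 146, 146, 146, 146, 144, 142, 139, 137, 135, 135, 136, 136, 134, 131, 124, 112, 97, 83, 81, 95, 118, 137, 151, 157, 158, 159, 159, 158, 159, 159, 159, 157, 155, 153, 152, 153, 154, 156, 157, 162, 173, 180]
75 315 [228, 229, 229, 229, 229, 229, 229, 228, 228, 228, 228, 228, 227, 213, 173, 133, 124, 136, 147, 151, 151, 149, 148, 147, 147, 147, 146, 142, 139, 137, 136, 136, 136, 136, 135, 131, 123, 110, 95, 81, 77, 82, 87, 87, 90, 99, 104, 103, 109, 122, 128, 126, 127, 127, 122, 123, 134, 146, 156, 163, 171, 177, 180, 180, 180, 178, 179, 180, 181, 181]
160 260 [174, 175, 177, 179, 180, 182, 182, 182, 182, 182, 183, 183, 183, 184, 184, 184, 184, 183, 183, 181, 173, 160, 157, 167, 180, 192, 201, 208, 212, 215, 215, 211, 203, 196, 188, 180, 169, 154, 134, 107, 83, 73, 72, 73, 73, 73, 74, 75, 76, 76, 76, 76, 77, 76, 76, 77, 76, 75, 75, 75]
166 260 [132, 134, 137, 139, 141, 142, 144, 146, 148, 150, 152, 154, 156, 157, 159, 160, 158, 153, 154, 160, 167, 182, 197, 205, 210, 212, 212, 208, 202, 193, 186, 180, 169, 154, 136, 117, 104, 101, 103, 104, 104, 103, 103, 116, 145, 157, 147, 138, 135, 133, 130, 127, 125, 125, 124, 121, 119, 121, 125, 128]
```

View pics/w8z.png

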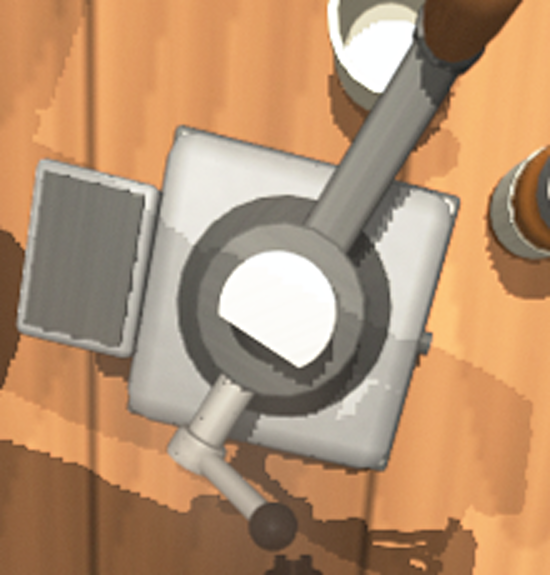

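```bash
python3 - <<'E'
from h import *
# consistent: use left edge (half-level) & right = point where shading begins to fall (~120->100)
for fn,C,E,S in (('wrist8',(580.1,-89.7),[(65,335.5,359),(75,329.2,352.7)],[(160,280.8,298.5)]),('wrist9',(580.1,-89.7),[(50,329.3,362),(60,323,355),(70,317,348)],[(162,257.5,281)])):
    d=load(fn);C=np.array(C)
    for y,l,r in E:
        L=onz(d,(l,y),150)[:2];R=onz(d,(r,y),150)[:2];print(fn,'arm',round(ang((L+R)/2-C),1),np.hypot(*(L-R)).round(1),[round(ang(q-C)-np.degrees(np.arcsin(w/np.hypot(*(q-C)))),1) for q,w in ((L,9),(R,-9))])
    for y,l,r in S:
        q=onz(d,((l+r)/2,y),150)[:2]; print('s',ang(q-C)%360, np.hypot(*(q-C)))
d=load('wrist8'); m=(d['image'].max(2)<90)
z=lambda x,y:np.array([(x+.5)/2.5-.5+200,(y+.5)/2.5-.5]); q=onz(d,z(272,527),180)[:2]; v=q-np.array((580.1,-89.9)); print('ball',q,ang(v)%360-30.3,np.hypot(*v))
E
```

```text
wrist8 arm 62.3 19.1 [np.float64(61.3), np.float64(63.2)]
wrist8 arm 62.6 19.3 [np.float64(61.6), np.float64(63.5)]
s 240.97484869919896 36.73537680802338
wrist9 arm 60.0 20.3 [np.float64(59.0), np.float64(60.7)]
wrist9 arm 59.9 20.0 [np.float64(58.6), np.float64(60.9)]
wrist9 arm 59.7 19.5 [np.float64(57.7), np.float64(61.2)]
s 238.8271033765124 34.724655776831085
ball [ 582.37986248 -157.81059543] 241.62278475093234 67.9488538902477
```

The differential agrees: the crank slipped about -2° while I pressed at the ball's side. I'll lift, nudge the screw head back from its other side, then press the now lower lever from squarely above.

>>> jog_arm --deltas '[-25,0,0,0,0,0,0,-25,0,0,0,0.009,-0.015,0,0,0,0,0,0,0,0]'

```text
t: 9.98
eef_pos: [593.0, -163.7, 408.7]
tcp_rot: [2.677, 1.57, 1.202]
ft_force: [0.5, -0.6, -0.2]
opening: 0.006
```

```bash
python3 - <<'E'
from h import *
print(camyaw()%360,pose()[0])
plan([516,-119,405],61)
d=snap('wrist','wrist10')
cv2.imwrite('pics/w10z.png',cv2.resize(d['image'][0:230,200:420][:,:,::-1],None,fx=2.5,fy=2.5,interpolation=cv2.INTER_CUBIC))
E
```

```text
95.46690451229574 [ 592.97851997 -163.65245911  408.7000052 ]
N 4 ang [ -0.    0.  -34.5] dp [-77.   44.7  -3.7]
[0.9, -18.1, -12.9, 0.15, -0.0, -0.0]
[0.9, -19.8, -10.1, 0.15, -0.0, -0.0]
[0.9, -21.1, -7.0, 0.15, -0.0, -0.0]
[0.9, -21.9, -3.8, 0.15, -0.0, -0.0]
```

View pics/w10z.png

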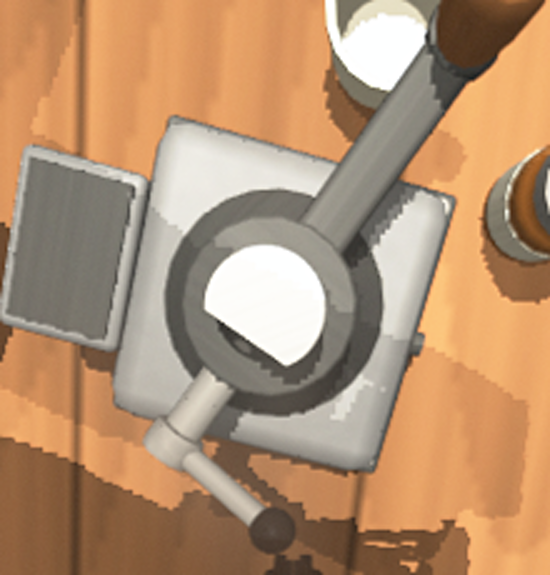

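```bash
python3 - <<'E'
from h import *
d,C=flat('wrist10',(305,122),215)
z=lambda x,y:np.array([(x+.5)/2.5-.5+200,(y+.5)/2.5-.5])
for h in (158,161,164):
    q=onz(d,z(271.5,529),h)[:2]; v=q-np.array((580.1,-89.9)); r=np.hypot(*v); print('ball',h,q,r,'screw',ang(v)%360-np.degrees(np.arccos(58/r)), 'v',np.sqrt(r*r-58**2),'v from h',np.sqrt(48**2-(h-146)**2))
armedges(d,(160,),260,320)
print('tray',onz(d,z(75,245),100))
E
```

```text
C [579.95458984 -89.51472473] r 16.119155883789062 st [ 282   98   48   48 1590] flat ang 241.07127 dist 9.008901577069992
ball 158 [ 587.3742411  -164.57553163] 75.02899178178362 screw 236.1908759955092 v 47.59568896224692 v from h 46.475800154489
ball 161 [ 587.36884792 -163.57812583] 74.03581819229727 screw 237.20774760068855 v 46.01415407679354 v from h 45.59605246071199
ball 164 [ 587.36345473 -162.58072002] 73.0427603384382 screw 238.27311810911272 v 44.39870311009681 v from h 44.49719092257398
160 260 [172, 174, 175, 177, 178, 179, 181, 182, 183, 182, 174, 163, 162, 169, 178, 187, 195, 202, 206, 210, 210, 207, 202, 197, 192, 185, 175, 166, 155, 138, 113, 86, 69, 64, 65, 66, 67, 68, 69, 70, 71, 72, 72, 73, 74, 74, 74, 75, 75, 75, 75, 76, 77, 77, 76, 76, 75, 74, 74, 73]
tray [500.05325233 -73.87419414 100.        ]
```

The ball gives a screw angle of about 238° at a consistent height of 163 mm, so it needs about +3°. I'll go to the far side of the screw head.

>>> jog_arm --deltas '[0,-18,-13,0.15,0,0,0,0,-20,-10,0.15,0,0,0,0,-21,-7,0.15,0,0,0,0,-22,-4,0.15,0,0,0,0,0,0,0,0,0,0]'

```text
t: 10.65
eef_pos: [513.3, -117.1, 401.4]
tcp_rot: [-1.498, 1.562, 2.693]
ft_force: [-0.0, -0.7, -0.1]
opening: 0.005
```

```bash
python3 - <<'E'
from h import *
print(camyaw()%360,pose()[0])
plan([516,-119,330],61,n=2)
d=snap('wrist','wrist11')
E
```

```text
60.0808881640422 [ 513.28410266 -117.10550852  401.35980431]
N 2 ang [-0.2 -0.4  0.9] dp [  2.7  -1.9 -71.4]
[35.7, 1.9, 0.1, -0.008, 0.0, 0.004]
[35.7, 1.8, 0.1, -0.008, 0.0, 0.004]
```

View pics/wrist11.png

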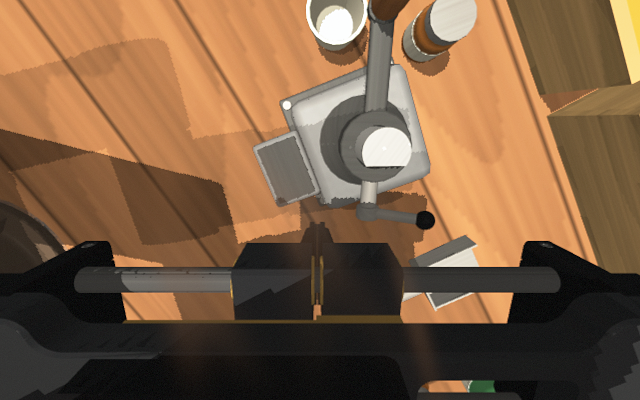

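The fingertips (317,225) are to the left of the screw head (368,210). I'll descend beside it.

>>> jog_arm --deltas '[35,1.5,0,-0.008,0,0.004,0,35,1.5,0,-0.008,0,0.004,0,0,0,0,0,0,0,0]'

```text
t: 11.08
eef_pos: [518.4, -120.2, 328.9]
tcp_rot: [1.423, 1.569, -0.643]
ft_force: [-0.4, 0.2, 0.3]
opening: -0.001
```

```bash
python3 - <<'E'
from h import *
print(camyaw()%360,pose()[0])
plan([532.7,-129.9,330],61,n=4)
d=snap('wrist','wrist12')
E
```

```text
61.64586288413271 [ 518.36558013 -120.2043888   328.86962047]
N 4 ang [ 0.1  0.1 -0.6] dp [14.3 -9.7  1.1]
[-0.3, 4.3, 0.4, 0.003, 0.0, -0.001]
[-0.3, 4.3, 0.4, 0.003, 0.0, -0.001]
[-0.3, 4.3, 0.4, 0.003, 0.0, -0.001]
[-0.3, 4.3, 0.4, 0.003, 0.0, -0.001]
```

View pics/wrist12.png

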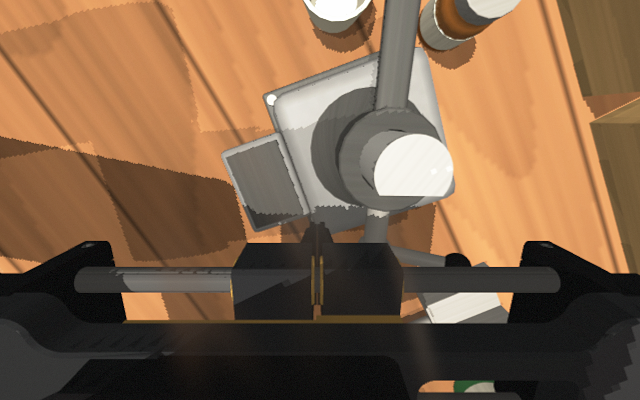

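>>> jog_arm --deltas '[-0.3,5,0.4,0,0,0,0,0,5,0.4,0,0,0,0,0,3,0.4,0,0,0,0]'

```text
t: 11.5
eef_pos: [531.0, -128.4, 333.5]
tcp_rot: [1.64, 1.562, -0.424]
ft_force: [-0.0, -0.6, 0.1]
opening: 0.002
```

```bash
python3 - <<'E'
from h import *
plan([532.7,-129.9,330],61,n=1)
d=snap('wrist','wrist13')
flat('wrist13',(415,165),215)
cv2.imwrite('pics/w13z.png',cv2.resize(d['image'][0:260,250:500][:,:,::-1],None,fx=2.2,fy=2.2,interpolation=cv2.INTER_CUBIC))
E
```

```text
N 1 ang [ 0.2  0.5 -0.7] dp [ 1.7 -1.5 -3.5]
[3.5, 2.1, 0.5, 0.012, -0.001, -0.009]
C [580.36193848 -90.34526062] r 16.14743995666504 st [ 335  131   75   60 3711] flat ang 239.38849 dist 8.881466449860909
```

View pics/w13z.png

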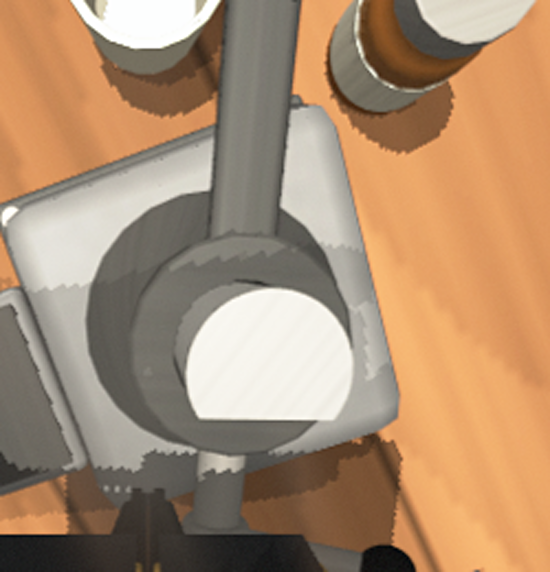

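>>> jog_arm --deltas '[3,3,0.4,0,0,-0.006,0,0,3,0.4,0,0,0,0]'

```text
t: 11.8
eef_pos: [536.0, -132.0, 330.5]
tcp_rot: [2.111, 1.57, 0.047]
ft_force: [-4.8, 3.3, -0.9]
opening: 0.002
```

```bash
python3 - <<'E'
from h import *
plan([532.7,-129.9,330],61,n=1)
d=snap('wrist','wrist14')
flat('wrist14',(410,165),215)
armedges(d,(30,50,70,90),340,390)
cv2.imwrite('pics/w14z.png',cv2.resize(d['image'][0:260,250:500][:,:,::-1],None,fx=2.2,fy=2.2,interpolation=cv2.INTER_CUBIC))
E
```

```text
N 1 ang [-0.   0.1 -0.7] dp [-3.3  2.1 -0.5]
[0.5, -3.9, -0.3, 0.012, -0.001, -0.001]
C [580.12615967 -90.23062897] r 16.12495994567871 st [ 323  130   77   61 3936] flat ang 240.47229 dist 8.807294350971006
30 340 [65, 74, 90, 105, 114, 121, 127, 129, 129, 127, 127, 127, 127, 127, 127, 127, 128, 127, 124, 122, 120, 119, 119, 118, 117, 118, 118, 117, 117, 114, 109, 102, 92, 83, 98, 140, 168, 172, 171, 171, 172, 172, 172, 171, 170, 169, 169, 168, 167, 167]
50 340 [89, 96, 108, 117, 124, 130, 132, 131, 129, 128, 128, 128, 128, 129, 129, 128, 126, 123, 121, 120, 119, 119, 118, 119, 119, 119, 118, 116, 111, 104, 96, 85, 79, 95, 132, 166, 181, 183, 184, 185, 187, 188, 189, 188, 186, 183, 180, 177, 175, 172]
70 340 [102, 113, 121, 127, 132, 133, 132, 130, 130, 129, 129, 129, 130, 130, 128, 125, 122, 120, 120, 119, 118, 119, 119, 120, 118, 117, 114, 107, 98, 86, 80, 106, 159, 195, 206, 209, 208, 208, 208, 208, 207, 207, 207, 207, 207, 207, 206, 206, 205, 204]
90 340 [117, 124, 131, 134, 134, 133, 131, 130, 129, 129, 130, 130, 129, 126, 123, 122, 121, 119, 119, 119, 119, 120, 119, 118, 115, 110, 100, 90, 80, 82, 107, 151, 191, 209, 211, 209, 208, 207, 206, 206, 207, 206, 207, 207, 208, 208, 208, 207, 207, 206]
```

View pics/w14z.png

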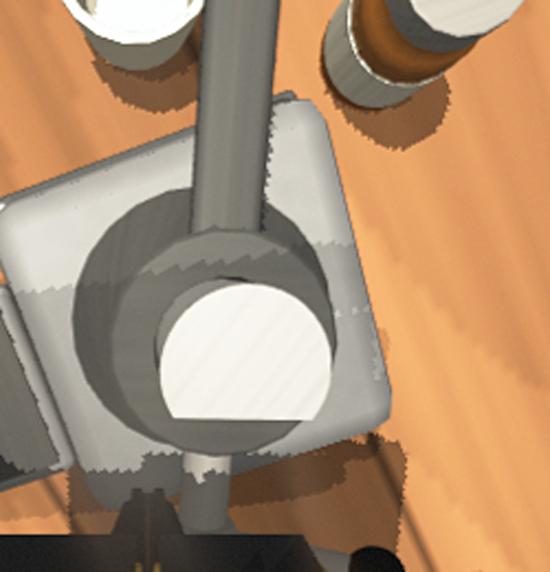

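```bash
python3 - <<'E'
from h import *
d=load('wrist14')
armedges(d,(20,40,60,80),325,350)
p=pose()[0]; print(p, pose()[2]['ft_force'])
# head line
armedges(d,(212,220,228),325,365)
E
```

```text
20 325 [105, 105, 105, 105, 104, 104, 100, 86, 67, 54, 49, 46, 45, 48, 53, 57, 64, 80, 97, 108, 115, 122, 128, 129, 127]
40 325 [90, 89, 88, 88, 87, 87, 87, 87, 87, 88, 87, 87, 87, 86, 80, 77, 87, 101, 111, 119, 126, 129, 130, 130, 128]
60 325 [143, 140, 136, 126, 118, 114, 111, 110, 113, 117, 119, 122, 119, 99, 83, 89, 105, 115, 123, 130, 132, 131, 130, 130, 129]
80 325 [212, 213, 213, 213, 212, 212, 212, 212, 212, 213, 212, 193, 143, 102, 99, 111, 119, 126, 131, 133, 132, 131, 130, 129, 129]
[ 536.12835601 -132.12723259  330.47639963] [-3.19199913  1.92782128 -0.47926374]
212 325 [93, 92, 92, 91, 90, 90, 88, 91, 110, 134, 150, 159, 168, 174, 178, 182, 187, 191, 194, 194, 186, 174, 172, 178, 178, 170, 159, 150, 138, 112, 88, 77, 76, 77, 76, 75, 76, 75, 75, 73]
220 325 [91, 90, 90, 89, 88, 87, 84, 84, 86, 88, 89, 90, 90, 91, 96, 103, 101, 96, 94, 95, 94, 93, 92, 91, 91, 90, 88, 86, 82, 72, 64, 61, 60, 60, 61, 61, 61, 61, 61, 61]
228 325 [59, 61, 64, 69, 73, 75, 79, 83, 87, 88, 89, 90, 91, 92, 92, 92, 93, 94, 94, 94, 93, 92, 92, 91, 90, 88, 86, 82, 75, 67, 64, 63, 63, 62, 61, 62, 62, 62, 61, 62]
```

```bash
python3 - <<'E'
from h import *
d=load('wrist14');C=np.array([580.1,-90.2])
for zl in (142,146):
  A=[]
  for y,l,r in ((40,339.3,374.2),(60,337.8,372.6),(80,336.6,370.9)):
    L=onz(d,(l,y),zl)[:2];R=onz(d,(r,y),149)[:2];A.append((L+R)/2)
    print(zl,'arm',round(ang((L+R)/2-C),2),np.hypot(*(L-R)).round(1),[round(ang(q-C)-np.degrees(np.arcsin(w/np.hypot(*(q-C)))),1) for q,w in ((L,9),(R,-9))])
  print(ang(A[0]-A[2]))
for y,l,r in ((212,333,354),(220,331.5,353.5)):
    q=onz(d,((l+r)/2,y),146)[:2]; print('screw',ang(q-C)%360,np.hypot(*(q-C)), np.hypot(*(onz(d,(l,y),146)-onz(d,(r,y),146))))
E
```

```text
142 arm 58.99 18.0 [np.float64(59.0), np.float64(59.0)]
142 arm 58.99 18.2 [np.float64(59.1), np.float64(58.9)]
142 arm 58.92 18.3 [np.float64(59.1), np.float64(58.7)]
59.118105923233514
146 arm 59.1 18.2 [np.float64(59.2), np.float64(59.0)]
146 arm 59.13 18.5 [np.float64(59.4), np.float64(58.9)]
146 arm 59.1 18.5 [np.float64(59.5), np.float64(58.7)]
59.123731944714734Traceback (most recent call last):
  File "<stdin>", line 10, in <module>
TypeError: return arrays must be of ArrayType
```

The crank is at 59.0° here, with widths reading 18 mm as they should. The flat is at 240.5–240.9°, so it needs another 1.7°, or about 1.8 mm.

>>> jog_arm --deltas '[0,2.2,0.2,0,0,0,0,0,0,0,0,0,0,0]'

```text
t: 12.1
eef_pos: [537.6, -133.1, 330.3]
tcp_rot: [-1.825, 1.569, 2.393]
ft_force: [-0.2, 0.3, 1.7]
opening: 0.006
```

```bash
cat >> h.py <<'E'
def cross(im,y,x0,x1,lev,first=True):
    """sub-pixel crossings of level lev in row y"""
    r=im[y,x0:x1]; k=np.where((r[:-1]-lev)*(r[1:]-lev)<0)[0]
    return [round(x0+i+(lev-r[i])/(r[i+1]-r[i]),1) for i in k]
E
python3 - <<'E'
from h import *
d=snap('wrist','wrist15')
print(pose()[0],pose()[2]['ft_force'])
flat('wrist15',(405,165),215)
armedges(d,(40,60,80),325,385)
E
```

```text
[ 537.59805752 -133.0981696   330.35246862] [-2.12756103  0.60975996  1.56153039]
C [580.03271484 -90.15507507] r 16.165237426757812 st [ 319  129   77   61 3958] flat ang 241.73624 dist 8.930232395716757
40 325 [88, 88, 88, 87, 87, 88, 86, 79, 77, 88, 101, 111, 119, 126, 130, 131, 130, 129, 128, 127, 127, 127, 128, 130, 129, 126, 123, 122, 121, 120, 119, 119, 119, 120, 119, 118, 116, 112, 105, 96, 82, 87, 129, 165, 173, 172, 171, 170, 169, 168, 165, 158, 154, 149, 142, 135, 138, 156, 170, 172]
60 325 [128, 121, 116, 111, 109, 112, 110, 95, 87, 97, 109, 117, 125, 131, 132, 131, 130, 130, 129, 129, 129, 130, 130, 129, 127, 124, 122, 121, 120, 120, 120, 120, 120, 119, 118, 117, 113, 105, 96, 83, 78, 93, 119, 156, 189, 202, 203, 204, 204, 205, 206, 207, 207, 207, 207, 207, 208, 207, 207, 208]
80 325 [212, 212, 212, 212, 213, 208, 174, 123, 99, 105, 116, 124, 130, 134, 133, 132, 132, 130, 130, 129, 129, 130, 130, 128, 124, 123, 122, 121, 119, 118, 120, 120, 120, 119, 117, 113, 104, 95, 83, 80, 99, 116, 137, 177, 205, 209, 208, 209, 209, 208, 208, 207, 207, 208, 208, 208, 208, 208, 207, 207]
```

```bash
cat >> h.py <<'E'
def flatsub(fn,xs,y0,y1,lev=170):
    d=load(fn); im=d['image'].astype(float).mean(2); P=[]
    for x in range(*xs):
        c=im[y0:y1,x]; k=np.where((c[:-1]>=lev)&(c[1:]<lev))[0]
        if len(k): i=k[0]; P.append((x,y0+i+(c[i]-lev)/(c[i]-c[i+1])))
    P=np.array(P); f=np.polyfit(P[:,0],P[:,1],1); res=P[:,1]-np.polyval(f,P[:,0]); g=abs(res)<.6; f=np.polyfit(P[g,0],P[g,1],1)
    a=onz(d,(xs[0],np.polyval(f,xs[0])),197);b=onz(d,(xs[1],np.polyval(f,xs[1])),197)
    v=(b-a)[:2]; print(fn,'flat normal',(ang(v)-90)%360,'slope',f[0],'rms',res[g].std(),g.sum())
E
python3 - <<'E'
from h import *
flatsub('wrist13',(345,397),175,205); flatsub('wrist14',(333,388),175,205); flatsub('wrist15',(330,383),175,205)
flatsub('wrist11',(368,402),155,175)
d=load('wrist15');C=np.array([580.1,-90.2])
A=[]
for y,l,r in ((40,331.7,367),(60,331.3,367.5),(80,331.3,367.6)):
    L=onz(d,(l,y),143)[:2];R=onz(d,(r,y),149)[:2];A.append((L+R)/2)
    print('arm',round(ang((L+R)/2-C),2),np.hypot(*(L-R)).round(1),[round(ang(q-C)-np.degrees(np.arcsin(w/np.hypot(*(q-C)))),1) for q,w in ((L,9),(R,-9))])
E
```

```text
wrist13 flat normal 240.99546691545146 slope 0.010036733421499655 rms 0.2561981467434586 46
wrist14 flat normal 240.74814064504346 slope 0.016083017885185142 rms 0.07550130706685307 55
wrist15 flat normal 240.9515835124139 slope 0.013305110686967736 rms 0.09537951018018434 53
wrist11 flat normal 240.84960638635798 slope -0.011819452421753479 rms 0.05554369414010836 34
arm 61.35 18.4 [np.float64(61.5), np.float64(61.2)]
arm 60.92 19.1 [np.float64(61.5), np.float64(60.3)]
arm 60.24 19.5 [np.float64(61.3), np.float64(59.2)]
```

The flat is at 240.9° and the arm at about 61.3°, so they're aligned within 0.5°. I'll back off, lift and go over the ball.

>>> jog_arm --deltas '[0,-8,0,0,0,0,0,0,-8,0,0,0,0,0,-36,0,0,0,0,0,0,-36,0,0,0,0,0,0,0,0,0,0,0,0,0]'

```text
t: 12.78
eef_pos: [521.6, -124.5, 404.1]
tcp_rot: [2.213, 1.57, 0.149]
ft_force: [-1.7, -0.2, -1.2]
opening: 0.009
```

```bash
python3 - <<'E'
from h import *
print(camyaw()%360,pose()[0])
plan([592.7,-163.2,400],61,vmax=35)
d=snap('wrist','wrist16')
flatsub('wrist16',(360,385),140,190)
cv2.imwrite('pics/w16z.png',cv2.resize(d['image'][0:240,250:470][:,:,::-1],None,fx=2.5,fy=2.5,interpolation=cv2.INTER_CUBIC))
E
```

```text
61.727336942708014 [ 521.62057632 -124.53783449  404.10450309]
N 3 ang [-0.   0.  -0.7] dp [ 71.1 -38.7  -4.1]
[1.4, 27.0, 0.1, 0.004, -0.0, -0.0]
[1.4, 27.0, 0.0, 0.004, -0.0, -0.0]
[1.4, 27.0, -0.1, 0.004, -0.0, -0.0]
wrist16 flat normal 241.4164951712617 slope 0.005527412863793685 rms 0.02689290130185948 25
```

View pics/w16z.png

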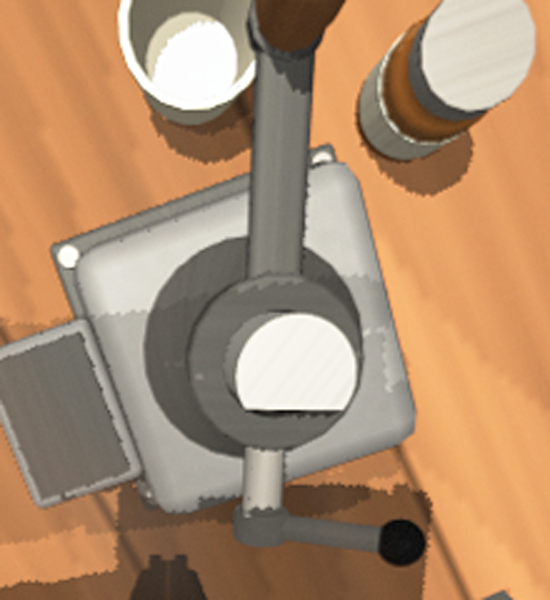

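```bash
python3 - <<'E'
from h import *
d=load('wrist16')
z=lambda x,y:np.array([(x+.5)/2.5-.5+250,(y+.5)/2.5-.5]); C=np.array((580.1,-90.1))
for h in (158,161,164):
    q=onz(d,z(401,542),h)[:2]; v=q-C; r=np.hypot(*v); print('ball',h,q,r,'screw',ang(v)%360-np.degrees(np.arccos(58/r)), 'v',np.sqrt(r*r-58**2),'v from h',np.sqrt(48**2-(h-146)**2))
for a,b in (((277,240),(280,140)),):
    A=onz(d,z(*a),150)[:2];B=onz(d,z(*b),150)[:2]; print(ang(A-C),ang(B-C),ang(B-A))
q=onz(d,z(263,478),150)[:2];print(ang(q-C)%360)
E
```

```text
ball 158 [ 592.08626136 -165.84678952] 76.68928597665013 screw 238.13096121655246 v 50.17216941301647 v from h 46.475800154489
ball 161 [ 591.64186053 -164.4108402 ] 75.20183186710524 screw 239.29553560120624 v 47.86768759997046 v from h 45.59605246071199
ball 164 [ 591.1974597  -162.97489089] 73.71501430366806 screw 240.5472943644578 v 45.496190321718 v from h 44.49719092257398
61.04822271419955 61.596211670447126 62.31772732157211
240.10432776422874
```

All the cues agree on a screw angle of about 240.8° and the ball at (591,-163). Moving over it.

>>> jog_arm --deltas '[1,27,0,0.004,0,0,0,1,27,0,0.004,0,0,0,1,26,0,0.004,0,0,0,0,0,0,0,0,0,0]'

```text
t: 13.32
eef_pos: [592.3, -162.9, 394.4]
tcp_rot: [-1.467, 1.563, 2.74]
ft_force: [-0.7, 0.9, -0.9]
opening: 0.002
```

```bash
python3 - <<'E'
from h import *
print(camyaw()%360,pose()[0])
plan([592.3,-162.9,366],61,n=2)
E
```

```text
61.039764812685526 [ 592.3192272  -162.94491129  394.43864181]
N 2 ang [-0.2 -0.4 -0. ] dp [ -0.    0.  -28.4]
[14.2, 0.1, -0.0, 0.0, 0.0, 0.004]
[14.2, 0.0, -0.0, 0.0, 0.0, 0.004]
```

Position is exact. Contact is expected at TCP z of about 362.

>>> jog_arm --deltas '[14,0,0,0,0,0.004,0,14,0,0,0,0,0.004,0,0,0,0,0,0,0,0]'

```text
t: 13.7
eef_pos: [590.5, -161.9, 362.7]
tcp_rot: [-1.101, 1.568, 3.106]
ft_force: [-0.6, 0.7, -0.2]
opening: 0.009
```

```bash
python3 - <<'E'
from h import *
print(camyaw()%360,pose()[0],pose()[2]['ft_force'])
plan([592.3,-162.9,350],61,n=3)
E
```

```text
61.061737180218856 [ 590.49468442 -161.91227702  362.68753693] [-0.607975    0.72350186 -0.18641489]
N 3 ang [-0.  -0.2 -0.1] dp [  1.8  -1.  -12.7]
[4.2, 0.7, -0.0, 0.0, 0.0, 0.001]
[4.2, 0.7, -0.0, 0.0, 0.0, 0.001]
[4.2, 0.7, -0.0, 0.0, 0.0, 0.001]
```

>>> jog_arm --deltas '[3,1.5,0,0,0,0,0,5,0.5,0,0,0,0,0,5,0,0,0,0,0,0]'

```text
t: 14.08
eef_pos: [592.6, -163.0, 350.8]
tcp_rot: [1.276, 1.568, -0.8]
ft_force: [2.1, -1.4, 3.0]
opening: 0.006
```

```bash
python3 - <<'E'
from h import *
print(camyaw()%360,pose()[0],pose()[2]['ft_force'])
plan([593,-163.3,338],61,n=3)
d=snap('wrist','wrist17')
cv2.imwrite('pics/w17z.png',cv2.resize(d['image'][0:250,200:440][:,:,::-1],None,fx=2.3,fy=2.3,interpolation=cv2.INTER_CUBIC))
E
```

```text
61.073242089299114 [ 592.62407316 -163.03412765  350.77232692] [ 2.07349242 -1.37964586  3.04488512]
N 3 ang [ 0.1  0.1 -0.1] dp [  0.4  -0.3 -12.8]
[4.3, 0.1, 0.0, 0.0, 0.0, -0.001]
[4.3, 0.1, 0.0, 0.0, 0.0, -0.001]
[4.3, 0.1, 0.0, 0.0, 0.0, -0.001]
```

View pics/w17z.png

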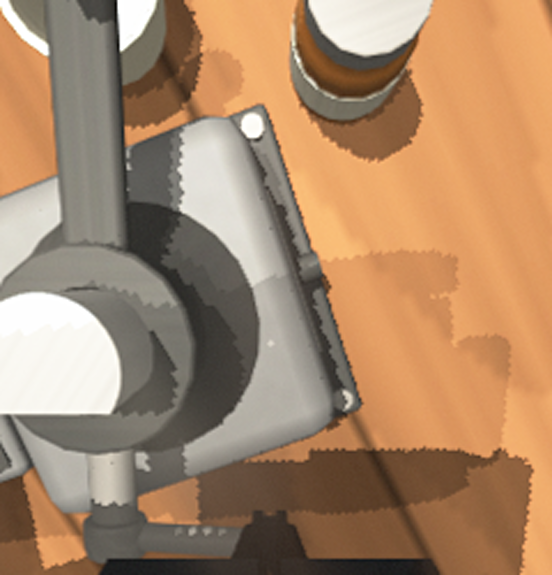

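The lever goes down with 3 N vertical and 2.5 N sideways, which is too little to turn the crank. I'll carry on.

>>> jog_arm --deltas '[4.5,0,0,0,0,0,0,4.5,0,0,0,0,0,0,4.5,0,0,0,0,0,0]'

```text
t: 14.5
eef_pos: [592.5, -163.0, 335.9]
tcp_rot: [1.166, 1.569, -0.91]
ft_force: [2.0, -1.1, 2.7]
opening: 0.002
```

>>> jog_arm --deltas '[4,0,0,0,0,0,0,4,0,0,0,0,0,0]'

```text
t: 14.75
eef_pos: [592.3, -162.9, 327.7]
tcp_rot: [0.863, 1.57, -1.213]
ft_force: [-4.7, 2.4, 27.6]
opening: 0.004
```

The force jumped to 28 N at fingertip height 138 mm, and the stop was predicted at about 139 mm. I'll lift off and look.

>>> jog_arm --deltas '[-8,0,0,0,0,0,0,-30,0,0,0,0,0,0,-35,0,0,0,0,0,0,-20,-30,0,0,0,0,0,0,-30,0,0,0,0,0,0,0,0,0,0,0,0]'

```text
t: 15.5
eef_pos: [537.7, -132.6, 421.3]
tcp_rot: [-1.378, 1.563, 2.829]
ft_force: [0.8, 0.0, 0.4]
opening: 0.004
```

```bash
python3 - <<'E'
from h import *
print(camyaw()%360,pose()[0],pose()[2]['ft_force'])
d=snap('wrist','wrist18'); snap('scene','scene18'); snap('top','top18')
cv2.imwrite('pics/w18z.png',cv2.resize(d['image'][0:240,220:440][:,:,::-1],None,fx=2.5,fy=2.5,interpolation=cv2.INTER_CUBIC))
b=cv2.imread('pics/scene18.png')[160:280,230:360]; cv2.imwrite('pics/s18z.png',cv2.resize(b,None,fx=5,fy=5,interpolation=cv2.INTER_CUBIC))
E
```

```text
61.06567390711649 [ 537.72589503 -132.57350869  421.29337176] [0.80432008 0.00910192 0.41839297]
```

View pics/w18z.png

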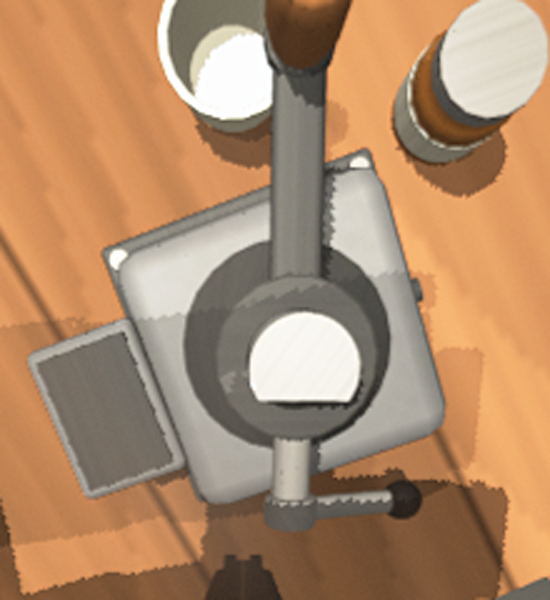

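View pics/s18z.png

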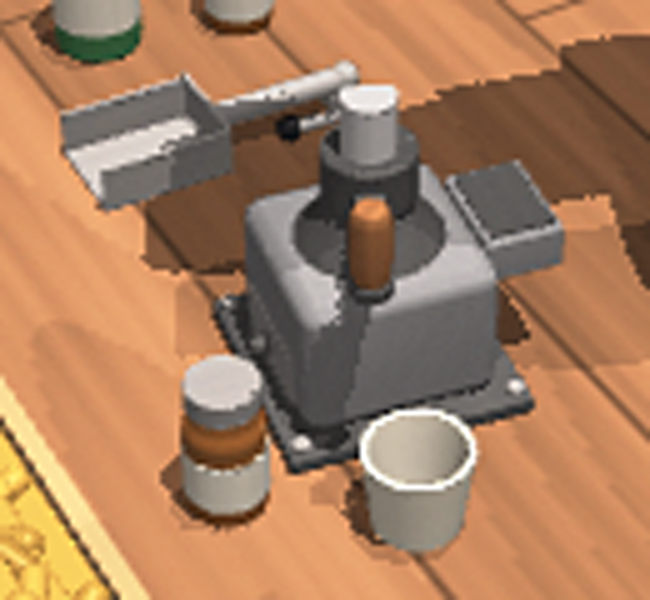

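View pics/top18.png

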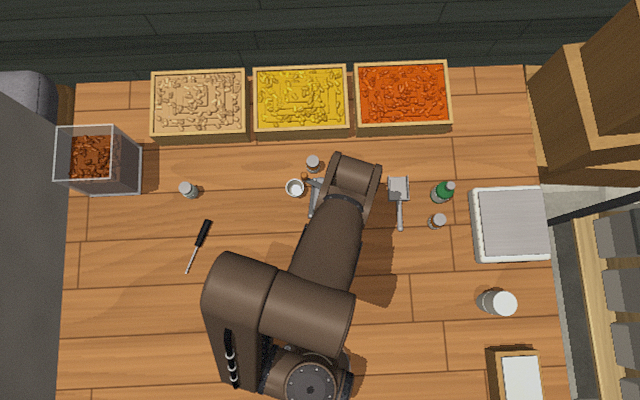

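The lever now lies just below level, pointing right of the screw. The screw is parallel to the flat's normal, and the jar, cup, scoop and driver are unmoved. I'll put numbers on it.

```bash
python3 - <<'E'
from h import *
w=load('wrist18');s=load('scene18')
z=lambda x,y:np.array([(x+.5)/2.5-.5+220,(y+.5)/2.5-.5]); zs=lambda x,y:((x+.5)/5-.5+230,(y+.5)/5-.5+160)
b=tri([(w,z(404,500)),(s,zs(288,127))]); C=np.array((580.1,-90.1)); v=b[:2]-C; r=np.hypot(*v)
print('ball',b,r); 
for h in (131,134): 
  q=onz(w,z(404,500),h)[:2]-C; r=np.hypot(*q); print(h,r,'screw',ang(q)%360-np.degrees(np.arccos(58/r)),np.sqrt(r*r-58**2))
flatsub('wrist18',(322,360),140,180)
for p in ((296,270),(298.5,150)): q=onz(w,z(*p),150)[:2]; print('arm',ang(q-C))
q=onz(w,z(292,465),150)[:2];print('screw',ang(q-C)%360)
print(abs(load('top18')['image'].astype(int)-load('top0')['image'].astype(int)).mean(2)[150:280,170:310].max())
E
```

```text
ball [ 591.81636464 -162.64685946  131.90337235] 73.48686969947411
131 75.2949813825774 screw 240.42476537151433 48.01389612812814
134 74.18378345124115 screw 241.46750996994516 46.25185106718045
wrist18 flat normal 241.03055413218297 slope 0.0018702821326724958 rms 0.14322032089510567 37
arm 60.34676883730011
arm 60.71832215394763
screw 241.54014498500766
115.0
```

The ball is at z = 132 mm, about 17° below level. Screw and flat agree at 241° within about 0.5°, and the robot is touching nothing, so I'll hand it in.

```bash
python3 - <<'E'
from cell import env
print(env.job_done()); print(env.state()['t'])
E
```

```text
the job is handed in; nothing more can be done
None
the job is handed in; nothing more can be done
```

The set screw now faces the flat, and its lever is pressed down to its stop. I handed the job in at about 16 s, with the arm clear of everything.

- **Turning the crank:** I held the knob loosely between the fingers and turned the crank about 84° anticlockwise. The screw then faced the flat to within about 1°.
- **Slip and correction:** My first press caught the side of the lever's ball and pushed the crank back 2–3°, with the lever part-way down. I lifted off and nudged the screw head back to within about 0.5°. I then pressed the lever from straight above until the force jumped to 28 N.
- **Last checks:** The flat measured 241.0°. The screw and crank arm measured between 240.3° and 241.5°, so they agree to within about 0.7°. The ball measured 132 mm up, about 17° below level, which matches the tight stop.
- **Bystanders:** In the last pictures the near jar, cup, scoop, driver, bottle and right jar look unmoved. I judged this by eye; a rough before-and-after comparison of the top view could not tell, because the crank knob and the arm's shadow had changed in it too.

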